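# Turn the saucepan handle inward on the hotplate

## Robot

A 6-joint arm with a two-finger parallel gripper is mounted at the origin on a cart in front of the work surface, level with it; the furniture and walls round the work are solid. World frame = base frame: x ahead of the robot, y to its left, z up, the work surface at z = 0. Lengths are in mm, angles in rad, forces in N, time in s.
With the tool pointing down it reaches from about 375 to 925 mm from the base axis. Payload 5.7 kg.
Tool frame: the origin (TCP) lies at the very end of the fingers, on their centre line; the grasp point (between the pads) lies 19 mm behind it; x points along the fingers, y is the direction in which the jaws open and shut, and the axes are right-handed (so a half turn about x gives the same grasp; the last joint's range is limited). The gripper opens to 85 mm and grips with 20 to 120 N. Pads are 22 mm wide; open, the fingers measure 114 mm over their backs; the gripper's body (76 mm by 85 mm) begins 54 mm behind the grasp point. The pads swing forward as they close: fully open they stand 13 mm farther back than shut.
Start: joints at [1.112, 0.359, 1.51, -0, 1.272, -0.115], TCP at [202.232, 564.859, 231.267] pointing down, gripper open.
Joint ranges: [-2.97, 2.97], [-1.01, 2.36], [0.21, 2.38], [-0.96, 4.11], [0.2, 2.71], [-2.98, 2.98]. Speed limits (rad/s): [2.39, 2.39, 3.14, 3.14, 3.14, 3.14].

## Interface

Orientations are given as a rotation vector (axis times angle).
In Python, from workcell import env, snapshot, calibration, ticket gives the robot as it stands.
- The arm moves only by the shell command python3 -m handwheel 'ROWS' [FORCE]. ROWS is JSON, a list of rows, each a list of 3 entries, a list of its own where there are three numbers: the shift along the tool's x, y, z in cm, then the turn about the tool's x in rad, then the opening in per cent of the stroke, from 0 (shut) to 100 (fully open). In form: [[[tx, ty, tz], roll, jaw], ...]. A call has 1 to 20 rows; each row is the pose to reach, as a shift and turn from the pose commanded when the call began, along the tool's axes at that moment; what a row does not reach only later rows make up. A row lasts 1/12 s, in which the tool goes at most 41.7 mm and 7.16 degrees, less where a joint would pass 70% of its speed; a pose out of reach is approached as far as the arm can. A call with a gripper value outside its range is refused whole. The fingers move at their own pace and stop on an object; FORCE is the grip in N (left out, the last holds). Time passes only in rows, so rows that repeat a pose let the fingers close. It gives the time, the measured TCP pose, the force and the opening at its end, in the units of the state.
- env.sense(): the state, without advancing time (a new reading comes with each control period).
- snapshot(name): name is "scene" or "top" or "wrist"; returns the picture (420x560x3 uint8, red, green, blue); there is no depth.
- calibration(name): a dict with "fovy" (degrees; the focal length in pixels is half the picture's height over the tangent of half this angle, whatever the lens; pixels are square), "cx", "cy" (the principal point, pixels), "cam_to_world" (4x4, takes a point from camera to world coordinates). Camera axes: x right, y down, z forward; pixel columns grow to the right and rows downward; lengths in mm; the calibration is good to about 2 mm. A picture is of the moment at which its call begins: read the wrist's pose just before it. calibration takes no time and is no camera call; for the wrist camera it gives the pose at the moment of the call.
- ticket.finish_job(): hands the job in, once; it reports no verdict.
The state is a dict: "clock": time; "joint_positions": joint angles; "qvel": joint speeds; "joint_torque": joint torques, N m; "tcp_pos": TCP position; "eef_rot": TCP orientation; "force": force on the tool from outside, world axes, zero at the start; "moment": the same for the moment, N m; "grip_width": finger opening in mm.
Only numpy, scipy, OpenCV 4.12 (cv2) and the standard library are available. Lean on these libraries where they do the work, as an engineer would, in place of code of your own. Each camera call takes 0.05 s, during which the arm holds its last target.

## Task

The saucepan's handle sticks out over the front of the double hotplate, where someone could catch on it. Swing the handle inward, towards the milk pan's side, until the whole handle is over the hotplate and no part of it reaches past the front edge, with a clear finger's width or more left between it and the milk pan. Turn the saucepan where it stands, in the middle of its own plate, without lifting or tipping it, leave the milk pan and the things round about where they are, and let go.

Things in the scene. Friction and masses are not known exactly. Their poses are not given: they have to be found in the camera images.
- hotplate: White double hotplate, fixed, 230 (x) x 490 (y) x 60 mm high; two dark round plates, 160 mm wide, centred at (0, +-150 mm), tops 68 mm above the worktop. Origin: centre of its underside. Own x points to its back, away from the robot; y to the left. Front edge at x = -115 mm; black knobs reach x = -133 mm.
- rack_front (a point): Middle of the front rod of a fixed steel wire rack standing over the hotplate: rods along y from here to 230 mm farther back, undersides 330 mm above the worktop; end legs 272 mm left and right of the middle; jars on its rear half up to 445 mm. A gripper pointing straight down cannot work under it: lean it 35 to 45 degrees back towards the robot.
- saucepan: Open steel saucepan, 150 mm wide (rim 156), 88 mm high, 0.5 to 0.9 kg, loose on the left or right plate. Origin: centre of its underside. Its one handle points level along its own -x: a round black bar, 20 mm thick, axis 72 mm above the underside (140 mm above the worktop), 99 to 205 mm from the pan's centre; grip it anywhere. The pan turns and slides on the plate with ordinary friction.
- handle_grip (a point): Point on the axis of the saucepan's handle, 165 mm from the pan's centre: a good place to grip.
- handle_tip (a point): Outer end of the saucepan's handle, on its axis, 205 mm from the pan's centre.
- milk_pan: Open red milk pan, 120 mm diameter (rim 126), 75 mm high, 0.45 kg, standing loose on the other plate; its black handle, 20 mm thick, points to the rear along its own -x and reaches 165 mm from its centre. Origin: centre of its underside. A bystander.
- egg_timer: White round egg timer, 66 mm diameter, 60 mm high, loose on the worktop right of the hotplate. Origin: centre of its underside. A bystander.
- salt_grinder: Salt grinder, white and clear, 54 mm diameter, 136 mm high, loose on the worktop right of the hotplate. Origin: centre of its underside. A bystander.

How it is judged:
By the outcome, as a careful person would: the job done as asked, in the order asked, and still so for the second after the job is handed in, with the robot touching nothing.
It also fails if it takes over 45 s, if anything falls off the work surface, if the arm or the gripper's body presses on something with over 40 N, if the wrist force passes 120 N, or if a joint passes its speed limit or range.

## Working session

There is one attempt and no reset: what is moved stays moved. The work goes in short steps, Python scripts to look and compute and a shell command to move; the robot and the scene stay as the last step left them, time stands still between calls to the robot, and variables do not carry over. Pictures are saved under pics/ and viewed, and the job is handed in when it is done.

```bash
ls; mkdir -p pics; python3 - <<'E'
from workcell import env,snapshot,calibration
import cv2
s=env.sense();print(s)
for n in("scene","top","wrist"):
    c=calibration(n);print(n,c)
    cv2.imwrite(f"pics/{n}0.png",snapshot(n)[:,:,::-1])
E
```

```text
pics
{'clock': 0.0, 'joint_positions': array([ 1.11188833e+00,  3.59533175e-01,  1.51148515e+00,  1.26581549e-05,
        1.27245422e+00, -1.15096684e-01]), 'qvel': array([-0.0005639 ,  0.00165774,  0.00058321,  0.00051818, -0.00066161,
       -0.00214331]), 'joint_torque': array([-1.58195285e-04, -5.27612436e+01, -2.78616786e+01, -6.69991414e-05,
        1.30708271e-02,  5.92068500e-05]), 'tcp_pos': array([201.93814611, 564.25908476, 230.41673223]), 'eef_rot': array([ 0.26839202,  1.5544512 , -0.27123043]), 'force': array([-0.01933179, -0.36865121, -0.43352297]), 'moment': array([-0.0580132 , -0.02724811,  0.00717013]), 'grip_width': 85.6642843898093}
scene {'fovy': 57.68052596223961, 'cx': 287.69558845052325, 'cy': 213.80647630804418, 'cam_to_world': array([[-5.76275370e-01, -6.41791805e-01,  5.05974284e-01,
         7.57106343e+01],
       [-8.17251384e-01,  4.50561362e-01, -3.59297418e-01,
         8.43198541e+01],
       [ 2.62167557e-03, -6.20562436e-01, -7.84152657e-01,
         9.31544546e+02],
       [ 0.00000000e+00,  0.00000000e+00,  0.00000000e+00,
         1.00000000e+00
[... 191 characters left out ...]
       [-9.47013569e-01,  3.02295813e-01, -1.08547412e-01,
        -1.14863533e+02],
       [-7.04916703e-03, -3.57429821e-01, -9.33913396e-01,
         1.51230661e+03],
       [ 0.00000000e+00,  0.00000000e+00,  0.00000000e+00,
         1.00000000e+00]])}
wrist {'fovy': 59.99408310272002, 'cx': 281.50559414326807, 'cy': 205.79660294023688, 'cam_to_world': array([[ 3.37680011e-01,  8.99647698e-01,  2.76778303e-01,
         1.30318958e+02],
       [ 9.41255994e-01, -3.21793495e-01, -1.02401659e-01,
         5.91406596e+02],
       [-3.05995962e-03,  2.95098231e-01, -9.55462020e-01,
         3.71449465e+02],
       [ 0.00000000e+00,  0.00000000e+00,  0.00000000e+00,
         1.00000000e+00]])}
```

View pics/scene0.png

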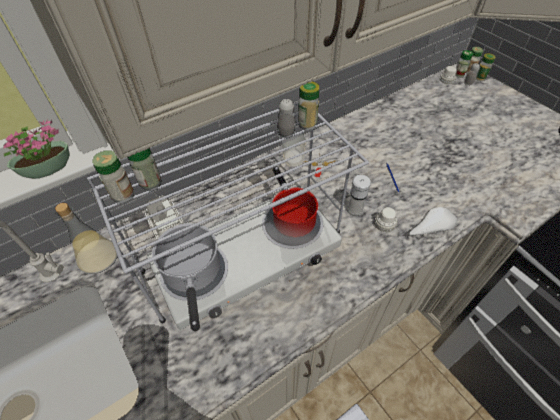

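View pics/top0.png

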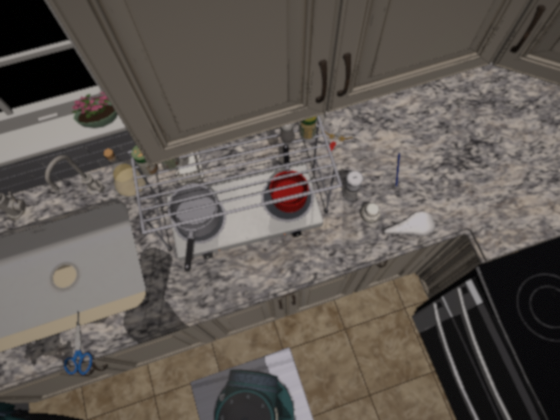

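View pics/wrist0.png

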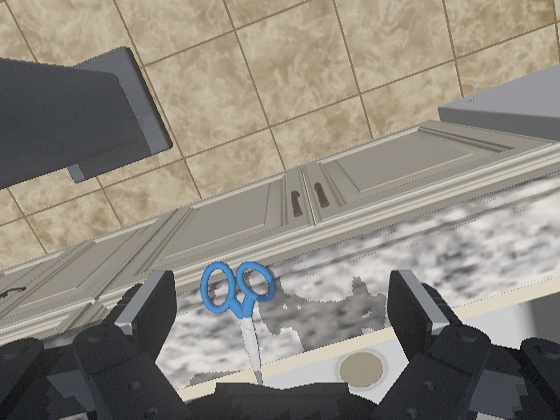

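The saucepan is on the left plate, at about (187,262) in scene, with its handle towards the robot and the tip near (194,325). The milk pan is at about (293,212). I'll zoom in on both views.

```bash
python3 - <<'E'
import cv2
a=cv2.imread("pics/scene0.png")[130:340,90:370];cv2.imwrite("pics/sc.png",cv2.resize(a,None,fx=2.8,fy=2.8,interpolation=cv2.INTER_CUBIC))
a=cv2.imread("pics/top0.png")[120:280,120:350];cv2.imwrite("pics/tc.png",cv2.resize(a,None,fx=3.4,fy=3.4,interpolation=cv2.INTER_CUBIC))
E
```

```text
(no output)
```

View pics/sc.png

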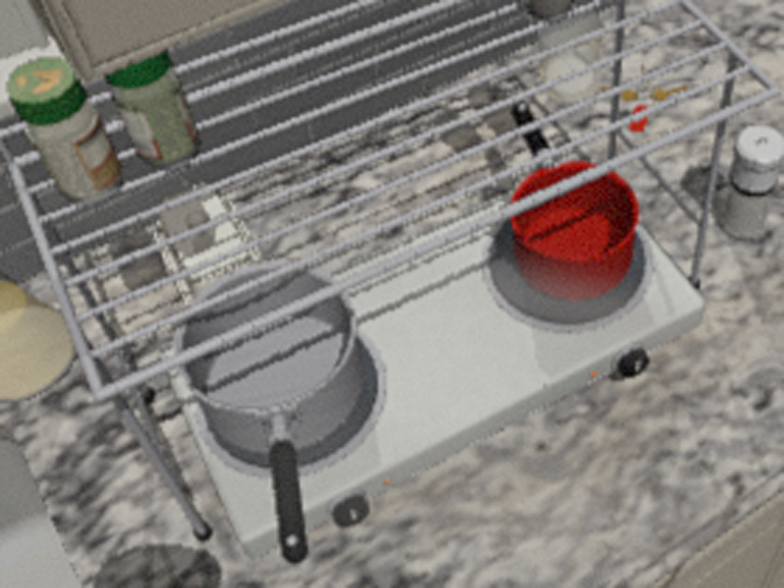

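View pics/tc.png

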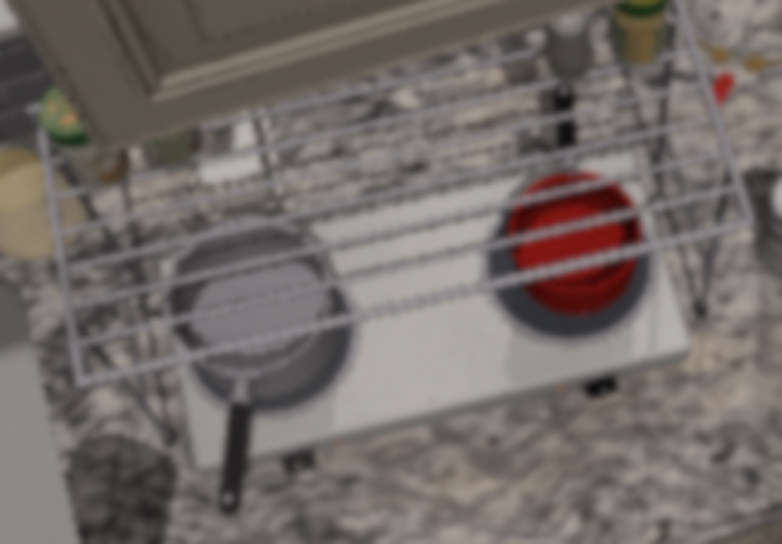

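```bash
cat > h.py <<'E'
import numpy as np
from workcell import calibration,env
def ray(c,u,v):
    f=210/np.tan(np.radians(c["fovy"])/2)
    M=c["cam_to_world"];d=M[:3,:3]@np.array([(u-c["cx"])/f,(v-c["cy"])/f,1]);return M[:3,3],d/np.linalg.norm(d)
def tri(c1,p1,c2,p2):
    o1,d1=ray(c1,*p1);o2,d2=ray(c2,*p2)
    A=np.stack([d1,-d2],1);t=np.linalg.lstsq(A,o2-o1,rcond=None)[0]
    a=o1+t[0]*d1;b=o2+t[1]*d2;return (a+b)/2,np.linalg.norm(a-b)
def plane(c,p,z):
    o,d=ray(c,*p);return o+d*(z-o[2])/d[2]
def proj(c,P):
    f=210/np.tan(np.radians(c["fovy"])/2);M=c["cam_to_world"];q=M[:3,:3].T@(np.asarray(P,float)-M[:3,3]);return f*q[0]/q[2]+c["cx"],f*q[1]/q[2]+c["cy"]
E
python3 - <<'E'
from h import *
np.set_printoptions(precision=1,suppress=True)
S=calibration("scene");T=calibration("top")
pts=dict(tip=((291,548),(229,504)),hstart=((282,445),(240,404)),rodL=((101,391),(82,382)),rodR=((774,88),(748,222)),hpFL=((248,549),(203,467)),hpFR=((702,305),(687,352)))
Z=dict(tip=140,hstart=140,rodL=334,rodR=334,hpFL=60,hpFR=60)
for k,(a,b) in pts.items():
    a=(90+a[0]/2.8,130+a[1]/2.8);b=(120+b[0]/3.4,120+b[1]/3.4)
    print(k,*tri(S,a,T,b),plane(S,a,Z[k]),plane(T,b,Z[k]))
from scipy.spatial.transform import Rotation as R
s=env.sense();print(R.from_rotvec(s["eef_rot"]).as_matrix())
E
```

```text
tip [454.   61.3 131.8] 4.074097776048671 [451.7  62.9 140. ] [449.9  58.8 140. ]
hstart [542.1  28.1 126.4] 1.4698301041211685 [534.8  29.6 140. ] [536.5  26.2 140. ]
rodL [520.8 119.2 336.2] 2.672654773357636 [523.3 120.5 334. ] [521.1 118.4 334. ]
rodR [ 481.7 -421.2  333.4] 1.9210688225618564 [ 482.3 -420.4  334. ] [ 480.5 -421.4  334. ]
hpFL [536.   90.8   6.7] 1.0497220113733112 [509.8  90.8  60. ] [517.4  83.1  60. ]
hpFR [ 481.8 -387.9   54.1] 4.138757138706592 [ 481.1 -384.1   60. ] [ 477.9 -387.5   60. ]
[[-0.   0.3  0.9]
 [-0.   0.9 -0.3]
 [-1.  -0.  -0. ]]
```

Moves can only shift and roll the tool, and the front rod is almost directly above the hotplate's front edge. So first I need to know whether a pose past the arm's reach makes the tool lean. I'll try going up here, in free space.

```bash
python3 -m handwheel '[[[-60,0,0],0,100],[[-60,0,0],0,100],[[-60,0,0],0,100],[[-60,0,0],0,100],[[-60,0,0],0,100],[[-60,0,0],0,100],[[-60,0,0],0,100],[[-60,0,0],0,100],[[-60,0,0],0,100],[[-60,0,0],0,100]]'; python3 -c "
from workcell import env
from scipy.spatial.transform import Rotation as R
s=env.sense();print(s['clock'],s['joint_positions'],s['tcp_pos'],R.from_rotvec(s['eef_rot']).as_matrix())"
```

```text
clock: 0.98
tcp_pos: [201.9, 564.2, 649.9]
eef_rot: [0.27, 1.554, -0.27]
force: [0.2, 1.8, 0.2]
grip_width: 85.4
0.9833 [ 1.11190959e+00  3.02374745e-01  6.19189885e-01  7.55101998e-06
  2.21996636e+00 -1.15091053e-01] [201.87793356 564.16066268 649.9464213 ] [[ 2.19207512e-05  3.37058784e-01  9.41483604e-01]
 [ 5.79478135e-05  9.41483602e-01 -3.37058785e-01]
 [-9.99999998e-01  6.19454980e-05  1.10620823e-06]]
```

```bash
python3 -m handwheel '[[[-25,0,0],0,100],[[-25,0,0],0,100],[[-25,0,0],0,100],[[-25,0,0],0,100],[[-25,0,0],0,100],[[-25,0,0],0,100],[[-25,0,0],0,100]]'; python3 -c "
from workcell import env
from scipy.spatial.transform import Rotation as R
s=env.sense();print(s['clock'],s['joint_positions'],s['tcp_pos'],R.from_rotvec(s['eef_rot']).as_matrix())"
```

```text
clock: 1.57
tcp_pos: [183.1, 511.8, 778.6]
eef_rot: [0.29, 1.549, -0.249]
force: [-0.1, -0.7, -0.0]
grip_width: 85.5
1.5667 [ 1.0982389   0.34211796  0.21425559  0.00503873  2.55913437 -0.12450275] [183.06425459 511.75896846 778.56130707] [[ 9.40088222e-03  3.36953887e-01  9.41474217e-01]
 [ 2.44796955e-02  9.41156100e-01 -3.37084469e-01]
 [-9.99656125e-01  2.62158936e-02  5.99169102e-04]]
```

```bash
python3 -m handwheel '[[[-40,0,0],0,100],[[-40,0,0],0,100],[[-40,0,0],0,100],[[-40,0,0],0,100],[[-40,0,0],0,100],[[-40,0,0],0,100]]'; python3 -c "
from workcell import env
from scipy.spatial.transform import Rotation as R
s=env.sense();print(s['clock'],s['joint_positions'],s['tcp_pos'],R.from_rotvec(s['eef_rot']).as_matrix())"
python3 -m handwheel '[[[6,0,0],0,100],[[12,0,0],0,100],[[12,0,0],0,100],[[12,0,0],0,100]]'; python3 -c "
from workcell import env
from scipy.spatial.transform import Rotation as R
s=env.sense();print(s['clock'],s['joint_positions'],s['tcp_pos'],R.from_rotvec(s['eef_rot']).as_matrix())"
```

```text
clock: 2.07
tcp_pos: [155.7, 435.0, 825.8]
eef_rot: [0.302, 1.546, -0.237]
force: [0.3, -0.1, 0.6]
grip_width: 85.5
2.0667 [ 1.07235973  0.24500721  0.21477557  0.01290635  2.64065111 -0.14316866] [155.69092996 435.01084846 825.75313481] [[ 1.42093718e-02  3.36790256e-01  9.41472473e-01]
 [ 3.90723534e-02  9.40661369e-01 -3.37089810e-01]
 [-9.99135349e-01  4.15753796e-02  2.07019226e-04]]
clock: 2.4
tcp_pos: [156.2, 437.8, 693.1]
eef_rot: [0.284, 1.554, -0.255]
force: [0.5, 1.2, -1.8]
grip_width: 85.2
2.4 [ 1.07429778  0.07750376  0.802005    0.00785863  2.24468581 -0.1477436 ] [156.23293219 437.82395482 693.11996501] [[ 0.00288061  0.33703869  0.94148639]
 [ 0.01820819  0.94131653 -0.33703359]
 [-0.99983007  0.01811362 -0.0034253 ]]
```

An unreachable pose does lean the tool, and part of that lean carries into the next call. I'll fit the arm's geometry to find where the j5 limit forces a full forward lean.

```bash
python3 - <<'E'
import numpy as np
from scipy.optimize import least_squares
D=[(.359533,1.511485,1.272454,202.0,564.26,230.417,),(.302375,.61919,2.219966,201.88,564.16,649.95),(.342118,.214256,2.559134,183.06,511.76,778.56),(.245007,.214776,2.640651,155.69,435.01,825.75),(.077504,.802005,2.244686,156.23,437.82,693.12)]
def fk(p,a,b,c):
    h,L1,L2,o,d,r0=p
    s=a+b+c
    return np.array([r0+L1*np.sin(a)+L2*np.sin(a+b)+o*np.cos(a+b)+d*np.sin(s),h+L1*np.cos(a)+L2*np.cos(a+b)-o*np.sin(a+b)+d*np.cos(s)])
f=lambda p:np.concatenate([fk(p,*t[:3])-[np.hypot(t[3],t[4]),t[5]] for t in D])
r=least_squares(f,[100,300,300,0,150,0]);p=r.x
print(p,abs(r.fun).max())
for a in(-.3,-.2,-.1,0,.1):
  for b in (.25,.5,.8): print(a,b,np.degrees(np.pi-a-b-2.69),fk(p,a,b,2.69))
# reach with lean L
for L in np.radians([35,40,45]):
  for R in (470,550,620,680):
    g=least_squares(lambda q:fk(p,q[0],q[1],np.pi-L-q[0]-q[1])-[R,125],[.3,1.5]);a,b=g.x;print(round(np.degrees(L)),R,a,b,np.pi-L-a-b,g.cost)
E
```

```text
[306.1409651  606.94599397 433.81637643 111.83878843 408.72884879
   5.22370569] 0.1148117159954154
-0.3 0.25 28.73914208546266 [112.40221097 966.4616818 ]
-0.3 0.5 14.41519720719208 [123.40610149 893.06770872]
-0.3 0.8 -2.7735366467326075 [112.21156776 804.81987469]
-0.2 0.25 23.00956413415445 [177.7888381  952.46283226]
-0.2 0.5 8.685619255883868 [181.41058391 878.33696735]
-0.2 0.8 -8.503114598040819 [161.46189344 791.64759347]
-0.1 0.25 17.279986182846212 [241.45125148 932.00614827]
-0.1 0.5 2.9560413045756295 [237.65466528 857.88903267]
-0.1 0.8 -14.232692549349082 [209.15113879 773.6242905 ]
0 0.25 11.550408231537974 [302.7533573  905.29602626]
0 0.5 -2.7735366467326075 [291.57637334 831.92821369]
0 0.8 -19.962270500657294 [254.80280864 750.93004868]
0.1 0.25 5.820830280229735 [361.08264519 872.59934493]
0.1 0.5 -8.503114598040845 [342.63694019 800.71390232]
0.1 0.8 -25.69184845196556 [297.96076659 723.79162136]
35 470 0.22556475539368942 2.450977209456495 -0.14581454945840688 2.1002632740604218e-26
35 550 0.2936811893358815 2.290345396668613 -0.05329917061271683 1.615587133892
[... 182 characters left out ...]
6
40 470 0.3021492703237448 2.53926012379289 -0.3979484413245733 2.908056841006738e-26
40 550 0.33795073970312306 2.369950755323057 -0.26444054223411895 8.077935669463161e-27
40 620 0.3852196977584572 2.2236576148923004 -0.16541635985869663 3.2311742677852644e-26
40 680 0.4319603735653904 2.0970085180546603 -0.08550793882798935 6.341179500528581e-24
45 470 0.4462697010974276 2.636629654325202 -0.726704865230285 1.6155871338926322e-27
45 550 0.4137922528272579 2.4493333135725677 -0.5069310762074808 6.462348535570529e-27
45 620 0.4351375994140577 2.2974524146248694 -0.37639552384658215 1.6155871338926322e-27
45 680 0.468060698891975 2.168696468263257 -0.28056267696288684 1.6155871338926322e-27
```

```bash
cat > st.py <<'E'
from workcell import env
import numpy as np
from scipy.spatial.transform import Rotation as R
np.set_printoptions(precision=3,suppress=True)
s=env.sense();m=R.from_rotvec(s['eef_rot']).as_matrix()
print('t',s['clock'],'j',s['joint_positions'],'tcp',s['tcp_pos'],'F',s['force'],'w',s['grip_width']);print(m)
E
python3 -m handwheel '[[[0,-31,43.4],0,100],[[0,-31,43.4],0,100],[[0,-31,43.4],0,100],[[0,-31,43.4],0,100],[[0,-31,43.4],0,100],[[0,-31,43.4],0,100],[[0,-31,43.4],0,100],[[0,-31,43.4],0,100],[[0,-31,43.4],0,100],[[0,-31,43.4],0,100],[[0,-31,43.4],0,100],[[0,-31,43.4],0,100],[[0,-31,43.4],0,100],[[0,-31,43.4],0,100]]'; python3 st.py
```

```text
clock: 3.57
tcp_pos: [465.7, -1.7, 688.9]
eef_rot: [0.305, 1.551, -0.244]
force: [-1.1, 1.0, -2.0]
grip_width: 85.2
t 3.5667 j [-0.183  0.082  0.808  0.049  2.25  -1.373] tcp [465.665  -1.742 688.907] F [-1.062  1.021 -1.958] w 85.19235447178662
[[ 0.008  0.343  0.939]
 [ 0.037  0.939 -0.343]
 [-0.999  0.038 -0.005]]
```

```bash
python3 -m handwheel '[[[-27,-11.8,-32.4],0,100],[[-27,-11.8,-32.4],0,100],[[-27,-11.8,-32.4],0,100],[[-27,-11.8,-32.4],0,100],[[-27,-11.8,-32.4],0,100],[[-27,-11.8,-32.4],0,100],[[-27,-11.8,-32.4],0,100],[[-27,-11.8,-32.4],0,100],[[-27,-11.8,-32.4],0,100],[[-27,-11.8,-32.4],0,100]]'; python3 st.py
```

```text
clock: 4.4
tcp_pos: [173.6, -2.6, 845.0]
eef_rot: [0.289, 1.516, -0.248]
force: [-1.3, -0.1, -0.1]
grip_width: 85.1
t 4.4 j [-0.512 -0.217  0.623  0.089  2.708 -1.658] tcp [173.597  -2.646 845.045] F [-1.272 -0.123 -0.089] w 85.14467875788414
[[ 0.041  0.337  0.941]
 [ 0.019  0.941 -0.338]
 [-0.999  0.032  0.032]]
```

```bash
python3 -m handwheel '[[[-20,-3,-8],0,100],[[-20,-3,-8],0,100],[[-20,-3,-8],0,100],[[-20,-3,-8],0,100],[[-20,-3,-8],0,100],[[-20,-3,-8],0,100]]'; python3 st.py
```

```text
clock: 4.9
tcp_pos: [157.3, 1.0, 847.2]
eef_rot: [0.278, 1.494, -0.259]
force: [0.8, 0.4, -0.3]
grip_width: 85.4
t 4.9 j [-0.535 -0.248  0.631  0.077  2.707 -1.69 ] tcp [157.257   1.05  847.217] F [ 0.765  0.39  -0.299] w 85.41532720193213
[[ 0.061  0.337  0.94 ]
 [ 0.002  0.941 -0.338]
 [-0.998  0.022  0.056]]
```

```bash
python3 -m handwheel '[[[-20,-3,-8],0,100]]'; python3 st.py;  python3 -m handwheel '[[[-20,-3,-8],0,100]]'; python3 st.py
```

```text
clock: 4.98
tcp_pos: [152.2, 2.4, 851.6]
eef_rot: [0.268, 1.476, -0.269]
force: [1.5, -0.5, 0.4]
grip_width: 85.3
t 4.9833 j [-0.528 -0.257  0.62   0.063  2.706 -1.695] tcp [152.237   2.42  851.556] F [ 1.517 -0.458  0.384] w 85.30716789981982
[[ 0.076  0.338  0.938]
 [-0.014  0.941 -0.338]
 [-0.997  0.013  0.076]]
clock: 5.07
tcp_pos: [143.7, 6.9, 858.2]
eef_rot: [0.255, 1.451, -0.281]
force: [1.3, -0.3, 0.8]
grip_width: 85.4
t 5.0667 j [-0.502 -0.27   0.602  0.04   2.707 -1.689] tcp [143.673   6.86  858.189] F [ 1.302 -0.259  0.774] w 85.3573276157036
[[ 0.098  0.34   0.935]
 [-0.035  0.941 -0.338]
 [-0.995  0.001  0.104]]
```

```bash
python3 -m handwheel '[[[-30,0,0],0,100]]'; python3 st.py;  python3 -m handwheel '[[[0,-12,-30],0,100]]'; python3 st.py
```

```text
clock: 5.15
tcp_pos: [147.1, 11.9, 869.7]
eef_rot: [0.245, 1.422, -0.293]
force: [-1.5, -0.8, 0.5]
grip_width: 85.4
t 5.15 j [-0.403 -0.256  0.555 -0.001  2.708 -1.626] tcp [147.075  11.921 869.707] F [-1.498 -0.843  0.491] w 85.3740524922889
[[ 0.123  0.343  0.931]
 [-0.053  0.939 -0.339]
 [-0.991 -0.008  0.134]]
clock: 5.23
tcp_pos: [127.6, 14.8, 861.6]
eef_rot: [0.214, 1.425, -0.265]
force: [0.5, -1.5, 1.3]
grip_width: 85.6
t 5.2333 j [-0.498 -0.301  0.602  0.032  2.705 -1.728] tcp [127.559  14.768 861.632] F [ 0.461 -1.547  1.35 ] w 85.55140988457518
[[ 0.125  0.307  0.944]
 [-0.053  0.952 -0.302]
 [-0.991 -0.012  0.135]]
```

```bash
python3 -m handwheel '[[[-30,0,0],0,100]]'>/dev/null;  python3 -m handwheel '[[[-30,0,0],0,100]]'>/dev/null; python3 -m handwheel '[[[-30,0,0],0,100]]'>/dev/null;python3 -m handwheel '[[[-30,0,0],0,100]]'>/dev/null; python3 st.py
```

```text
t 5.5667 j [-0.014 -0.236  0.452 -0.247  2.707 -1.468] tcp [136.073  28.533 897.456] F [-0.767 -0.659  0.121] w 85.34596027947165
[[ 0.203  0.349  0.915]
 [-0.106  0.937 -0.333]
 [-0.973 -0.029  0.227]]
```

```bash
python3 -m handwheel '[[[-30,0,0],0,100]]'>/dev/null;  python3 -m handwheel '[[[-30,0,0],0,100]]'>/dev/null; python3 st.py; python3 -m handwheel '[[[-30,0,0],0,100]]'>/dev/null;python3 -m handwheel '[[[-30,0,0],0,100]]'>/dev/null; python3 st.py
```

```text
t 5.7333 j [ 0.223 -0.213  0.385 -0.423  2.707 -1.409] tcp [134.169  34.994 914.263] F [-0.307 -1.127  0.576] w 85.6212500276601
[[ 0.256  0.343  0.904]
 [-0.119  0.939 -0.323]
 [-0.959 -0.025  0.281]]
t 5.9 j [ 0.494 -0.188  0.319 -0.661  2.707 -1.377] tcp [129.306  38.444 930.622] F [ 1.098 -0.739 -0.471] w 85.34130135822005
[[ 0.308  0.34   0.889]
 [-0.128  0.94  -0.316]
 [-0.943 -0.016  0.333]]
```

```bash
python3 -m handwheel '[[[-30,-12,5],0,100]]'>/dev/null;  python3 -m handwheel '[[[-30,-12,5],0,100]]'>/dev/null; python3 st.py; python3 -m handwheel '[[[-30,-12,5],0,100]]'>/dev/null;python3 -m handwheel '[[[-30,-12,5],0,100]]'>/dev/null; python3 st.py
```

```text
t 6.0667 j [ 0.546 -0.184  0.24  -0.84   2.707 -1.513] tcp [119.272  16.357 950.486] F [ 0.153  0.735 -0.054] w 85.62448665435282
[[ 0.359  0.339  0.87 ]
 [-0.149  0.94  -0.306]
 [-0.921 -0.02   0.388]]
t 6.2333 j [ 0.598 -0.207  0.215 -0.96   2.707 -1.605] tcp [ 97.829  -5.495 958.33 ] F [1.517 0.358 0.842] w 85.19393417643701
[[ 0.387  0.324  0.863]
 [-0.154  0.946 -0.287]
 [-0.909 -0.022  0.416]]
```

```bash
python3 -m handwheel '[[[38.5,12.2,10.8],0,100],[[38.5,12.2,10.8],0,100],[[38.5,12.2,10.8],0,100],[[38.5,12.2,10.8],0,100],[[38.5,12.2,10.8],0,100],[[38.5,12.2,10.8],0,100],[[38.5,12.2,10.8],0,100],[[38.5,12.2,10.8],0,100],[[38.5,12.2,10.8],0,100],[[38.5,12.2,10.8],0,100],[[38.5,12.2,10.8],0,100],[[38.5,12.2,10.8],0,100]]'; python3 st.py
```

```text
clock: 7.23
tcp_pos: [334.0, 11.2, 700.9]
eef_rot: [0.181, 1.131, -0.319]
force: [-0.5, -0.0, 1.0]
grip_width: 85.4
t 7.2333 j [ 0.007 -0.352  1.209 -0.17   1.879 -1.306] tcp [333.954  11.214 700.943] F [-0.485 -0.039  0.98 ] w 85.37476791021292
[[ 0.387  0.34   0.857]
 [-0.158  0.94  -0.301]
 [-0.908 -0.019  0.418]]
```

```bash
python3 -m handwheel '[[[35.8,4.8,-10.4],0,100],[[35.8,4.8,-10.4],0,100],[[35.8,4.8,-10.4],0,100],[[35.8,4.8,-10.4],0,100],[[35.8,4.8,-10.4],0,100],[[35.8,4.8,-10.4],0,100],[[35.8,4.8,-10.4],0,100],[[35.8,4.8,-10.4],0,100],[[35.8,4.8,-10.4],0,100],[[35.8,4.8,-10.4],0,100]]'; python3 st.py; python3 - <<'E'
from workcell import *
import cv2
cv2.imwrite("pics/w1.png",snapshot("wrist")[:,:,::-1])
E
```

```text
clock: 8.07
tcp_pos: [393.1, 31.1, 323.5]
eef_rot: [0.178, 1.147, -0.321]
force: [-1.1, -0.7, -1.6]
grip_width: 85.2
t 8.0667 j [ 0.083 -0.233  2.006 -0.225  1.008 -1.061] tcp [393.073  31.12  323.533] F [-1.088 -0.722 -1.582] w 85.18721800532587
[[ 0.372  0.339  0.864]
 [-0.159  0.94  -0.301]
 [-0.915 -0.025  0.404]]
```

View pics/w1.png

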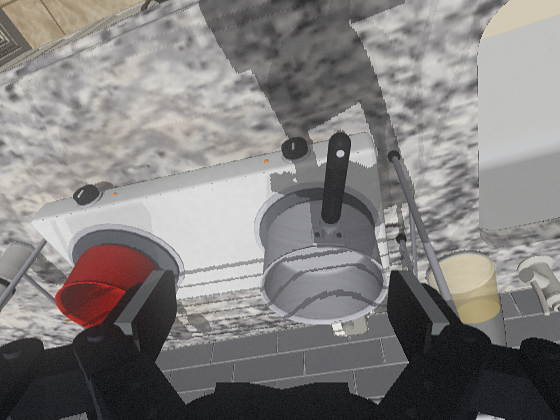

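The wrist view shows the handle from (332,220) to the tip at (340,132) with its hole at (340,153). It also shows the hotplate front corners at about (33,207) and (372,137), the milk pan at lower left and a rack leg at right.

```bash
python3 - <<'E'
import cv2
a=cv2.imread("pics/w1.png")[100:340,20:440];cv2.imwrite("pics/w1c.png",cv2.resize(a,None,fx=1.9,fy=1.9,interpolation=cv2.INTER_CUBIC))
E
python3 - <<'E'
from h import *
np.set_printoptions(precision=1,suppress=True)
S=calibration("scene");T=calibration("top");W=calibration("wrist")
cs=dict(S=S,T=T,W=W)
from itertools import combinations
pts=dict(hole=dict(W=(340,153),S=(90+292/2.8,130+541/2.8),T=(187.1,266.2)),hstart=dict(W=(332,220),S=(90+282/2.8,130+445/2.8),T=(120+240/3.4,120+404/3.4)),FR=dict(W=(33,207),S=(90+702/2.8,130+300/2.8)))
for k,d in pts.items():
    for a,b in combinations(d,2): print(k,a,b,*tri(cs[a],d[a],cs[b],d[b]))
print([plane(W,p,60) for p in((33,207),(372,137))],plane(W,(340,131),145))
E
```

```text
hole W S [432.6  61.8 189.6] 0.9801551961690058
hole W T [452.  58. 158.] 5.310629347832622
hole S T [458.6  59.1 134.2] 1.337685194549004
hstart W S [519.6  33.2 167.3] 3.677715180897692
hstart W T [535.1  28.7 148.8] 7.670302470869823
hstart S T [542.1  28.1 126.4] 1.4698301041211685
FR W S [ 491.7 -403.1   30.4] 14.413971545418955
[array([ 468. , -364.4,   60. ]), array([509.6,  93.3,  60. ])] [440.4  64.7 145. ]
```

View pics/w1c.png

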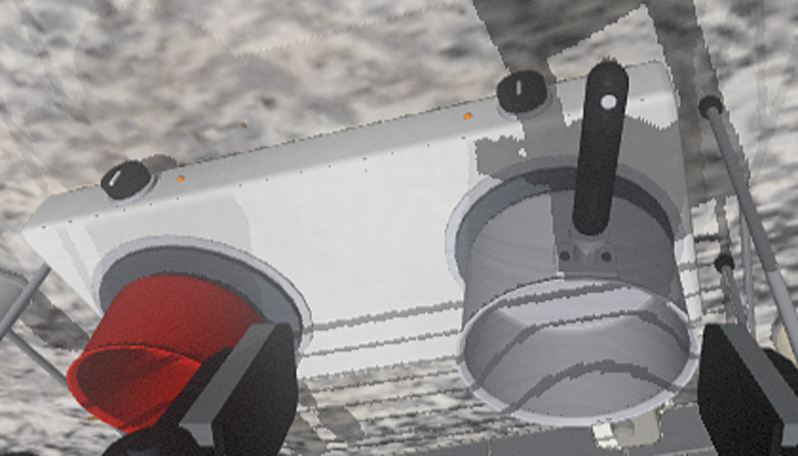

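```bash
python3 st.py; python3 - <<'E'
from h import *
from workcell import snapshot
import cv2,pickle
np.set_printoptions(precision=1,suppress=True)
S=calibration("scene");T=calibration("top");W=calibration("wrist")
im=snapshot("wrist")[:,:,::-1];cv2.imwrite("pics/w2.png",im);pickle.dump(W,open("w2.pkl","wb"))
d=np.abs(im.astype(int)-cv2.imread("pics/w1.png")).mean();print("diff",d)
g=cv2.imread("pics/w1.png")
for n in((454,60,140),(459,59,134),(542,28,130),(481,-386,60),(515,103,60)):
  print(n,proj(W,n),proj(S,n),proj(T,n))
E
```

```text
t 8.1167 j [ 0.083 -0.236  1.998 -0.225  1.013 -1.063] tcp [395.379  31.024 327.929] F [0.732 0.672 0.679] w 85.31912322622644
[[ 0.377  0.339  0.862]
 [-0.159  0.941 -0.3  ]
 [-0.912 -0.024  0.408]]
diff 14.219302721088436
(454, 60, 140) (np.float64(337.95596335747206), np.float64(142.3422620427844)) (np.float64(194.68483092107343), np.float64(324.1296352953864)) (np.float64(186.6166763551418), np.float64(267.11406791484535))
(459, 59, 134) (np.float64(337.62535477459335), np.float64(143.64895207162886)) (np.float64(194.58001959246417), np.float64(323.14771314785867)) (np.float64(186.92620061720186), np.float64(265.9774279271654))
(542, 28, 130) (np.float64(328.15269081388874), np.float64(211.73751745107072)) (np.float64(190.80102412570338), np.float64(288.28069485568335)) (np.float64(190.19485801869823), np.float64(238.38843422859745))
(481, -386, 60) (np.float64(28.097189291798372), np.float64(217.18538097710575)) (np.float64(341.2581534316914), np.float64(238.62785272439535)) (np.float64(321.31145981979387), np.float64(222.83427153709553))
(515, 103, 60) (np.float64(381.41039234185), np.float64(138.47154223805632)) (np.float64(172.8617062988261), np.float64(327.2104099384991)) (np.float64(173.84737917126884), np.float64(259.9930435440815))
```

View pics/w2.png

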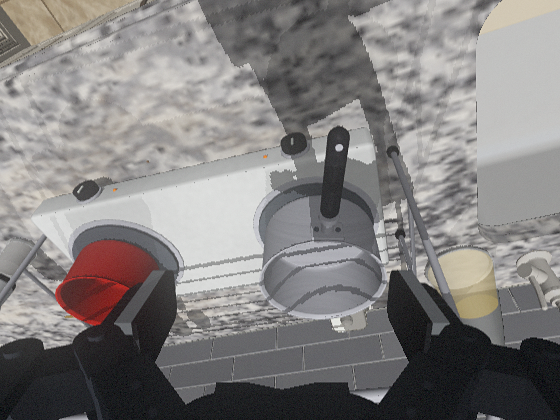

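```bash
python3 - <<'E'
import cv2
a=cv2.imread("pics/w2.png")[110:330,230:410];cv2.imwrite("pics/w2c.png",cv2.resize(a,None,fx=2.7,fy=2.7,interpolation=cv2.INTER_CUBIC))
a=cv2.imread("pics/scene0.png")[215:335,140:240];cv2.imwrite("pics/s2c.png",cv2.resize(a,None,fx=5,fy=5,interpolation=cv2.INTER_CUBIC))
E
```

```text
(no output)
```

View pics/w2c.png

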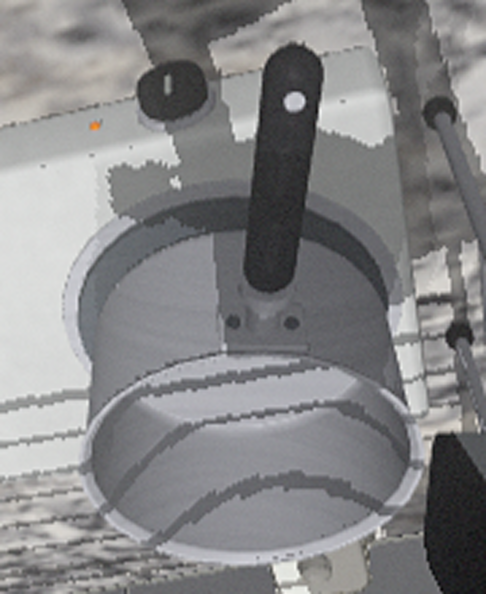

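View pics/s2c.png

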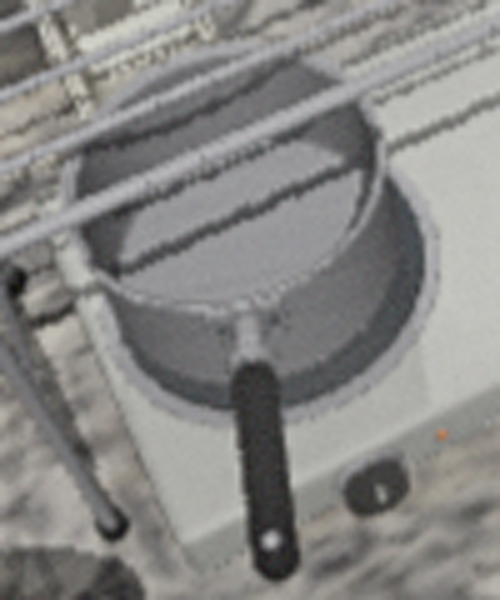

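```bash
python3 - <<'E'
from h import *
import pickle
from scipy.optimize import least_squares
np.set_printoptions(precision=1,suppress=True)
S=calibration("scene");W=pickle.load(open("w2.pkl","rb"));W2=calibration("wrist")
print("cam moved",W["cam_to_world"][:3,3]-W2["cam_to_world"][:3,3])
w=lambda p:(230+p[0]/2.7,110+p[1]/2.7); s=lambda p:(140+p[0]/5,215+p[1]/5)
for n,a,b in(("tip",(296,46),(278,575)),("hole",(294,101),(271,540)),("hstart",(268,288),(252,365))):
    for C in (W,W2):print(n,*tri(C,w(a),S,s(b)),plane(C,w(a),142),plane(S,s(b),142))
rw=[(81,450),(420,440),(250,565),(365,545),(250,350),(330,360),(150,372)]
rs=[(65,190),(95,275),(240,312),(345,240),(383,150),(215,40),(130,95)]
for C,f,P in((W,w,rw),(W2,w,rw),(S,s,rs)):
    q=np.array([plane(C,f(p),156)[:2] for p in P])
    r=least_squares(lambda x:np.hypot(*(q-x[:2]).T)-x[2],[620,0,78]);print(r.x,r.fun)
E
```

```text
cam moved [-2.  -0.  -3.1]
tip [448.7  64.1 123.7] 0.5532177284994276 [438.3  65.2 142. ] [440.2  64.3 142. ]
tip [424.1  66.  177.2] 1.4845050534930575 [444.7  65.1 142. ] [440.2  64.3 142. ]
hole [449.4  60.3 155.5] 0.31326584469705593 [458.2  59.6 142. ] [455.9  59.8 142. ]
hole [431.4  62.  193.2] 1.391470962157484 [465.   59.4 142. ] [455.9  59.8 142. ]
hstart [532.9  30.  147.8] 0.6429767006199701 [538.4  29.3 142. ] [536.2  29.3 142. ]
hstart [520.1  32.3 170.2] 2.267271598484116 [547.   28.5 142. ] [536.2  29.3 142. ]
[632.3  -4.6  78.4] [-1.3 -3.3 -1.6  3.7  1.   0.2  1.3]
[643.8  -6.3  80.5] [-1.7 -3.8 -1.5  3.9  1.3  0.3  1.5]
[629.2  -5.6  76.1] [-0.1  0.7  2.9 -2.9 -0.7  5.2 -5.1]
```

Handle axis measured about 142 mm high. The tip is at about (439,65) and the pan centre at about (630,-5), 203 mm apart against 205 given. Next I'll work out the approach to r=190.

```bash
cat > go.py <<'E'
import sys
from h import *
from scipy.spatial.transform import Rotation as R
np.set_printoptions(precision=2,suppress=True)
C=np.array([630,-5.]);Z=141
def Rm(s):return R.from_rotvec(s["eef_rot"]).as_matrix()
def go(phi,r,C=C,Z=Z):
    s=env.sense();M=Rm(s);p=np.radians(phi);h=np.array([np.cos(p),np.sin(p),0])
    G=np.array([*C,Z])+r*h
    x=M[:,0];y=np.cross(h,x);y/=np.linalg.norm(y)
    if y@M[:,1]<0:y=-y
    roll=np.arctan2(np.cross(M[:,1],y)@x,M[:,1]@y)
    t=G+19*x
    return M.T@(t-s["tcp_pos"])/10,roll,t
if __name__=="__main__":
    print(go(float(sys.argv[1]),float(sys.argv[2])))
E
python3 go.py 160 190; python3 st.py
```

```text
(array([20.86,  4.93, -4.19]), np.float64(0.00341962447817251), array([458.74,  56.97, 123.71]))
t 8.1667 j [ 0.082 -0.238  1.992 -0.225  1.014 -1.064] tcp [398.063  31.084 331.885] F [0.289 1.251 1.843] w 85.46491877132873
[[ 0.383  0.339  0.859]
 [-0.159  0.941 -0.3  ]
 [-0.91  -0.021  0.414]]
```

```bash
python3 -m handwheel '[[[3,4.9,-4.2],0,100],[[7,4.9,-4.2],0,100],[[10,4.9,-4.2],0,100],[[13,4.9,-4.2],0,100],[[15,4.9,-4.2],0,100],[[16,4.9,-4.2],0,100],[[16,4.9,-4.2],0,100],[[16,4.9,-4.2],0,100]]'; python3 st.py; python3 go.py 160 190; python3 - <<'E'
from workcell import *
import cv2,pickle
W=calibration("wrist");pickle.dump(W,open("w3.pkl","wb"))
cv2.imwrite("pics/w3.png",snapshot("wrist")[:,:,::-1])
E
```

```text
clock: 8.83
tcp_pos: [444.2, 64.6, 171.1]
eef_rot: [0.182, 1.128, -0.319]
force: [-0.2, 0.0, 0.1]
grip_width: 85.5
t 8.8333 j [ 0.178  0.094  2.179 -0.452  0.54  -0.698] tcp [444.234  64.648 171.097] F [-0.209  0.018  0.095] w 85.49792454212411
[[ 0.39   0.34   0.856]
 [-0.158  0.94  -0.302]
 [-0.907 -0.018  0.421]]
(array([ 4.99, -0.14, -0.51]), np.float64(0.0018053537167692815), array([458.87,  56.97, 123.77]))
```

View pics/w3.png

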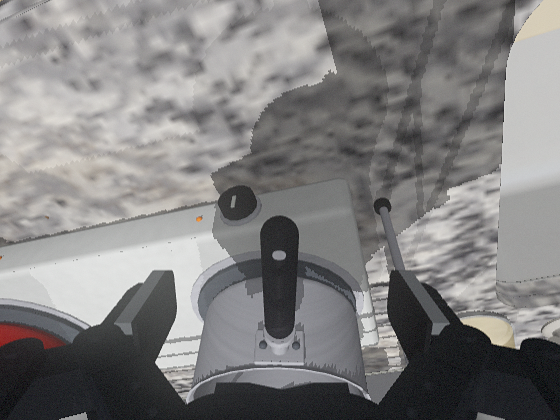

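The handle is centred between the fingers at column 280 and parallel to the pads. I'll close in and take a light grip.

```bash
python3 -m handwheel '[[[2.5,-0.1,-0.3],0,100],[[5,-0.1,-0.5],0,100],[[5,-0.1,-0.5],0,100],[[5,-0.1,-0.5],0,60],[[5,-0.1,-0.5],0,0],[[5,-0.1,-0.5],0,0],[[5,-0.1,-0.5],0,0],[[5,-0.1,-0.5],0,0],[[5,-0.1,-0.5],0,0],[[5,-0.1,-0.5],0,0]]' 25; python3 st.py; python3 go.py 160 190;
```

```text
clock: 9.72
tcp_pos: [456.0, 57.3, 121.9]
eef_rot: [0.181, 1.131, -0.319]
force: [-3.9, 2.5, 5.4]
grip_width: 18.6
t 9.7167 j [ 0.148  0.215  2.223 -0.597  0.389 -0.559] tcp [456.006  57.307 121.85 ] F [-3.89   2.501  5.416] w 18.620696306578584
[[ 0.387  0.34   0.857]
 [-0.158  0.94  -0.302]
 [-0.908 -0.018  0.418]]
(array([-0.06,  0.06,  0.33]), np.float64(0.0023510985780805732), array([458.82,  56.98, 123.74]))
```

```bash
cat > arc.py <<'E'
import sys
from go import *
a,b,n=float(sys.argv[1]),float(sys.argv[2]),int(sys.argv[3])
s=env.sense();M=Rm(s);x=M[:,0];G0=s["tcp_pos"]-19*x
r=np.hypot(*(G0[:2]-C));print("phi,r now",np.degrees(np.arctan2(*(G0[:2]-C)[::-1]))%360,r)
if len(sys.argv)>4:r=float(sys.argv[4])
t0,r0,_=go(a,r,Z=G0[2])
for p in np.linspace(a,b,n+1)[1:]:
    t,ro,_=go(p,r,Z=G0[2]);print(p,t,round(ro,3))
E
python3 arc.py 160 184 6
```

```text
phi,r now 160.19591293529962 192.7547188492072
164.0 [ 0.04 -1.28  0.03] -0.074
168.0 [ 0.12 -2.62  0.15] -0.151
172.0 [ 0.24 -3.94  0.34] -0.227
176.0 [ 0.4  -5.25  0.63] -0.303
180.0 [ 0.59 -6.53  0.99] -0.378
184.0 [ 0.82 -7.78  1.44] -0.452
```

```bash
python3 -m handwheel '[[[0,-0.6,0],-0.037,0],[[0,-1.3,0],-0.074,0],[[0.1,-2,0.1],-0.112,0],[[0.1,-2.6,0.15],-0.151,0],[[0.2,-3.3,0.25],-0.189,0],[[0.25,-3.95,0.35],-0.227,0],[[0.3,-4.6,0.5],-0.265,0],[[0.4,-5.25,0.65],-0.303,0],[[0.5,-5.9,0.8],-0.34,0],[[0.6,-6.55,1],-0.378,0],[[0.7,-7.2,1.2],-0.415,0],[[0.8,-7.8,1.45],-0.452,0],[[0.8,-7.8,1.45],-0.452,0],[[0.8,-7.8,1.45],-0.452,0]]'; python3 st.py; python3 arc.py 184 185 1; python3 - <<'E'
from workcell import *
import cv2
cv2.imwrite("pics/s3.png",snapshot("scene")[:,:,::-1])
E
```

```text
clock: 10.88
tcp_pos: [446.6, -22.0, 122.4]
eef_rot: [-0.216, 1.172, -0.059]
force: [3.5, 2.0, 1.3]
grip_width: 18.3
t 10.8833 j [-0.107  0.18   2.279 -0.42   0.288 -1.405] tcp [446.559 -21.967 122.38 ] F [3.455 1.957 1.283] w 18.296641973303732
[[ 0.389 -0.066  0.919]
 [-0.158  0.978  0.138]
 [-0.907 -0.199  0.37 ]]
phi,r now 184.1843767599836 191.34831941054958
185.0 [ 0.05 -0.27 -0.02] -0.02
```

View pics/s3.png

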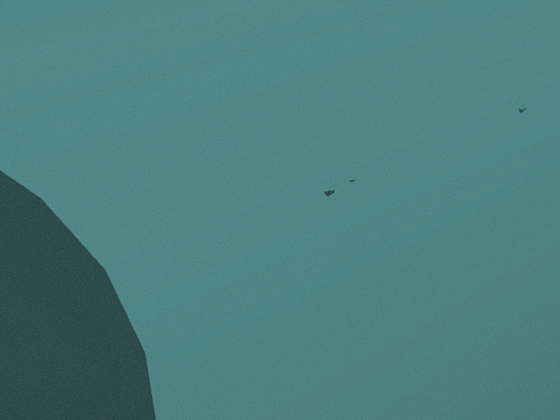

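```bash
python3 -m handwheel '[[[0,0,0],0,45],[[0,0,0],0,45],[[0,0,0],0,45],[[0,0,0],0,0],[[0,0,0],0,0],[[0,0,0],0,0],[[0,0,0],0,0],[[0,0,0],0,0]]' 25; python3 st.py; python3 arc.py 184.2 208.2 6; python3 - <<'E'
from workcell import *
import cv2,pickle
cv2.imwrite("pics/w4.png",snapshot("wrist")[:,:,::-1])
cv2.imwrite("pics/t4.png",snapshot("top")[:,:,::-1])
E
```

```text
clock: 11.6
tcp_pos: [444.0, -21.8, 121.1]
eef_rot: [-0.218, 1.177, -0.058]
force: [-2.6, 0.6, 2.1]
grip_width: 18.7
t 11.6 j [-0.107  0.18   2.281 -0.419  0.29  -1.407] tcp [444.009 -21.827 121.139] F [-2.616  0.589  2.08 ] w 18.693481122678655
[[ 0.385 -0.069  0.92 ]
 [-0.158  0.978  0.139]
 [-0.909 -0.199  0.365]]
phi,r now 184.08934374821678 193.79845597758333
188.2 [ 0.28 -1.36 -0.06] -0.077
192.2 [ 0.58 -2.68 -0.02] -0.149
196.2 [ 0.91 -3.98  0.1 ] -0.221
200.2 [ 1.28 -5.27  0.31] -0.291
204.2 [ 1.68 -6.53  0.61] -0.361
208.2 [ 2.1  -7.76  0.99] -0.429
```

View pics/w4.png

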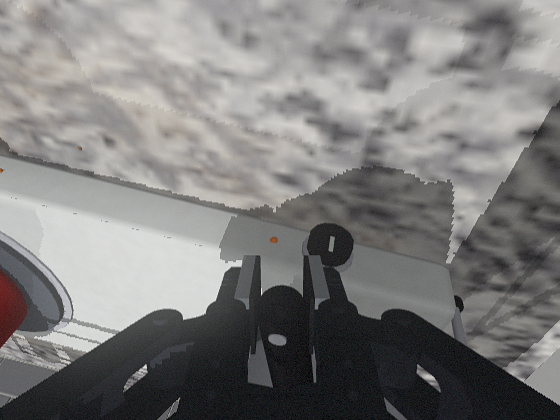

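View pics/t4.png

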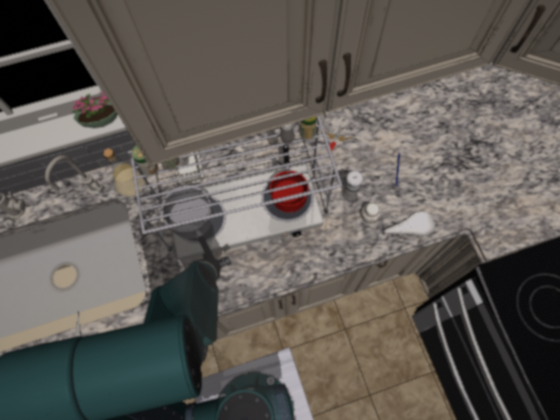

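The wrist view shows the handle between the pads with its end hole at (278,340). In the top view the pan is still at about (193,212). I'll carry on along the arc.

```bash
python3 -m handwheel '[[[0.1,-0.7,0],-0.038,0],[[0.25,-1.35,0],-0.077,0],[[0.4,-2,0],-0.113,0],[[0.55,-2.7,0],-0.149,0],[[0.7,-3.3,0],-0.185,0],[[0.9,-4,0.1],-0.221,0],[[1.1,-4.6,0.2],-0.256,0],[[1.3,-5.25,0.3],-0.291,0],[[1.45,-5.9,0.45],-0.326,0],[[1.65,-6.55,0.6],-0.361,0],[[1.85,-7.15,0.8],-0.395,0],[[2.1,-7.75,1],-0.429,0],[[2.1,-7.75,1],-0.429,0]]'; python3 -m handwheel '[[[0,0,0],0,45],[[0,0,0],0,45],[[0,0,0],0,45],[[0,0,0],0,0],[[0,0,0],0,0],[[0,0,0],0,0],[[0,0,0],0,0],[[0,0,0],0,0]]' 25; python3 st.py; python3 arc.py 208.2 226 6; python3 - <<'E'
from workcell import *
import cv2,pickle
cv2.imwrite("pics/w5.png",snapshot("wrist")[:,:,::-1])
cv2.imwrite("pics/t5.png",cv2.resize(snapshot("top")[130:310,120:360,::-1],None,fx=3.2,fy=3.2,interpolation=cv2.INTER_CUBIC))
E
```

```text
clock: 12.78
tcp_pos: [469.5, -100.9, 122.5]
eef_rot: [-0.597, 1.176, 0.195]
force: [1.5, 1.7, 2.1]
grip_width: 18.6
clock: 13.45
tcp_pos: [467.4, -99.4, 121.5]
eef_rot: [-0.595, 1.178, 0.197]
force: [-1.3, 1.5, 3.2]
grip_width: 18.2
t 13.45 j [-0.338  0.207  2.236 -0.08   0.269 -2.374] tcp [467.364 -99.45  121.534] F [-1.327  1.484  3.223] w 18.202788687897748
[[ 0.386 -0.445  0.808]
 [-0.158  0.831  0.533]
 [-0.909 -0.334  0.251]]
phi,r now 208.280005150571 193.01228877492653
211.16666666666666 [ 0.32 -0.92 -0.06] -0.051
214.13333333333333 [ 0.66 -1.86 -0.07] -0.101
217.1 [ 1.01 -2.79 -0.04] -0.15
220.06666666666666 [ 1.38 -3.72  0.05] -0.199
223.03333333333333 [ 1.75 -4.63  0.19] -0.248
226.0 [ 2.14 -5.54  0.37] -0.297
```

View pics/w5.png

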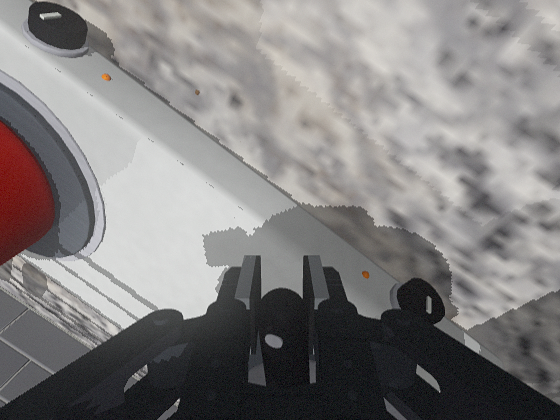

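View pics/t5.png

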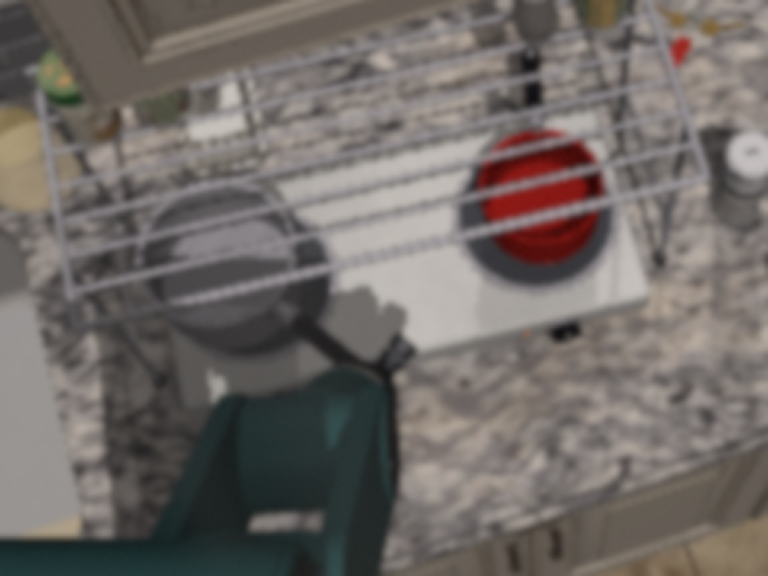

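```bash
python3 - <<'E'
from h import *
import pickle
from scipy.optimize import least_squares
np.set_printoptions(precision=1,suppress=True)
W=pickle.load(open("w2.pkl","rb"));S=calibration("scene")
w=lambda p:(230+p[0]/2.7,110+p[1]/2.7); s=lambda p:(140+p[0]/5,215+p[1]/5)
for nm,C,f,z,P in(("ring w",W,w,64,[(63,310),(100,225),(150,193),(215,181),(330,205),(375,240),(398,288)]),("dark w",W,w,68,[(79,300),(110,240),(150,212),(215,196),(320,215),(365,250),(387,290)]),("ring s",S,s,64,[(440,250),(425,320),(380,375),(300,415),(220,417),(150,385),(110,330)])):
    q=np.array([plane(C,f(p),z)[:2] for p in P])
    r=least_squares(lambda x:np.hypot(*(q-x[:2]).T)-x[2],[620,0,80]);print(nm,r.x,r.fun)
# hotplate front edge top
a=lambda p:(20+p[0]/1.9,100+p[1]/1.9)
print(plane(W,w((385,140)),60),plane(W,(33,218.5),60))
E
```

```text
ring w [620.9  -8.6  85.1] [-0.9  0.4  1.4 -0.3 -1.4 -0.5  1.3]
dark w [620.   -6.9  77.9] [-0.7  0.2  1.   0.2 -0.9 -0.9  1.2]
ring s [624.8 -11.   85.7] [-0.6  0.3  0.6  0.4 -0.7 -0.9  0.9]
[543.7  87.6  60. ] [ 485.3 -381.3   60. ]
```

The pan sits about 8 mm behind its plate centre (plate at (622,-8), pan at (630,-5)). The wrist joint is also close to its limit. So I'll pull the pan forward while gripped, then let go and push the remaining ~30° from outside with closed fingers.

```bash
python3 -m handwheel '[[[0,0,0],0,0],[[0,0,0],0,0],[[-0.1,0.08,-0.25],0,0],[[-0.2,0.16,-0.5],0,0],[[-0.3,0.24,-0.75],0,0],[[-0.4,0.32,-1],0,0],[[-0.4,0.32,-1],0,0],[[-0.4,0.32,-1],0,0]]' 45; python3 st.py; python3 -m handwheel '[[[0,0,0],0,100],[[0,0,0],0,100],[[0,0,0],0,100],[[0,0,0],0,100],[[-3,0,0],0,100],[[-6,0,0],0,100],[[-8,0,0],0,100],[[-8,0,0],0,100]]' 25; python3 st.py;python3 - <<'E'
from workcell import *
import cv2,pickle
pickle.dump(calibration("wrist"),open("w6.pkl","wb"))
cv2.imwrite("pics/w6.png",snapshot("wrist")[:,:,::-1])
E
```

```text
clock: 14.22
tcp_pos: [456.0, -101.7, 121.6]
eef_rot: [-0.595, 1.179, 0.197]
force: [-1.1, -0.3, 3.8]
grip_width: 17.5
t 14.2167 j [-0.356  0.194  2.257 -0.053  0.26  -2.416] tcp [ 455.981 -101.714  121.62 ] F [-1.145 -0.295  3.838] w 17.521334161324443
[[ 0.386 -0.445  0.808]
 [-0.158  0.831  0.533]
 [-0.909 -0.334  0.25 ]]
clock: 14.88
tcp_pos: [426.0, -88.9, 197.3]
eef_rot: [-0.597, 1.174, 0.195]
force: [0.3, 0.1, -0.2]
grip_width: 85.5
t 14.8833 j [-0.351 -0.025  2.212 -0.031  0.52  -2.437] tcp [426.022 -88.942 197.328] F [ 0.332  0.103 -0.203] w 85.46928940716604
[[ 0.391 -0.444  0.807]
 [-0.16   0.83   0.534]
 [-0.907 -0.337  0.253]]
```

View pics/w6.png

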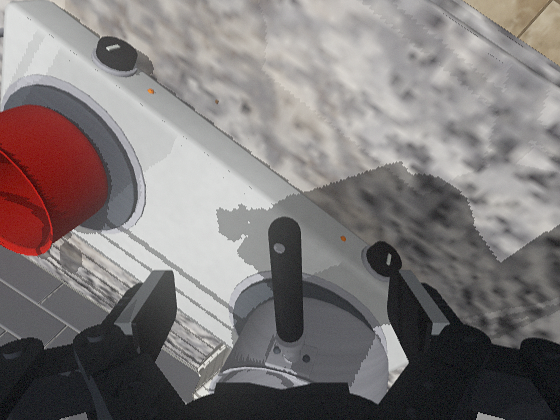

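```bash
python3 - <<'E'
from h import *
import pickle
np.set_printoptions(precision=1,suppress=True)
W=pickle.load(open("w6.pkl","rb"))
t=plane(W,(284,219),140);a=plane(W,(288,338),140);h=plane(W,(279.5,248),150)
d=(t-a)[:2];d/=np.linalg.norm(d);print(t,a,h,np.linalg.norm(t-a),np.degrees(np.arctan2(d[1],d[0]))%360,"centre",t[:2]-205*d)
# plate ring front arc in w6
E
python3 - <<'E'
import cv2
a=cv2.imread("pics/w6.png")[200:400,180:440];cv2.imwrite("pics/w6c.png",cv2.resize(a,None,fx=3,fy=3,interpolation=cv2.INTER_CUBIC))
E
```

```text
[443.8 -98.6 140. ] [536.4 -45.1 140. ] [455.7 -91.3 150. ] 106.94126457461525 210.0109847816988 centre [621.3   4. ]
```

View pics/w6c.png

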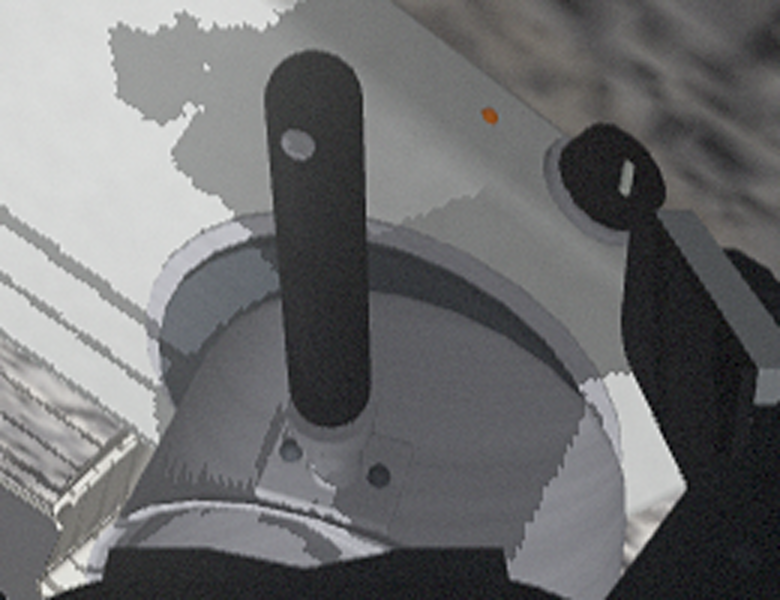

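```bash
python3 - <<'E'
from h import *
import pickle
from scipy.optimize import least_squares
np.set_printoptions(precision=1,suppress=True)
W=pickle.load(open("w6.pkl","rb"));f=lambda p:(180+p[0]/3,200+p[1]/3)
for n,z,R0,P in(("pan",69,75,[(190,365),(210,340),(250,305),(390,292),(480,325),(540,360),(585,400)]),("dark",68,79,[(163,310),(195,265),(260,240),(380,243),(450,265),(520,310),(580,375)]),("ring",64,85.4,[(150,300),(175,245),(240,216),(390,218),(450,237),(520,280),(580,345)])):
    q=np.array([plane(W,f(p),z)[:2] for p in P])
    r=least_squares(lambda x:np.hypot(*(q-x[:2]).T)-R0,[620,0]);print(n,r.x,r.fun)
E
```

```text
pan [626.3   6.2] [ 3.7 -0.7 -1.5 -0.5 -0.7  0.8  2.1]
dark [618.   -9.2] [ 1.4  0.2 -1.5 -0.5  0.9  0.4  0.3]
ring [618.3 -11.2] [-0.3  0.9 -1.4 -0.1  1.2  0.6 -1.3]
```

The pan is about 14 mm left of its plate's middle and 3–8 mm back. I'll regrip more firmly and slide it back, leaving some allowance for drift during the push.

```bash
python3 -m handwheel '[[[3,0,0],0,100],[[6,0,0],0,100],[[8,0,0],0,100],[[8,0,0],0,100],[[8,0,0],0,0],[[8,0,0],0,0],[[8,0,0],0,0],[[8,0,0],0,0],[[8,0,0],0,0],[[8,0,0],0,0],[[7.9,-0.15,-0.5],0,0],[[7.8,-0.3,-1.1],0,0],[[7.7,-0.45,-1.6],0,0],[[7.7,-0.45,-1.6],0,0],[[7.7,-0.45,-1.6],0,0]]' 60; python3 st.py; python3 -m handwheel '[[[0,0,0],0,100],[[0,0,0],0,100],[[0,0,0],0,100],[[0,0,0],0,100],[[-3,0,0],0,100],[[-6,0,0],0,100],[[-8,0,0],0,100],[[-8,0,0],0,100]]' 25; python3 st.py;python3 - <<'E'
from workcell import *
import cv2,pickle
pickle.dump(calibration("wrist"),open("w7.pkl","wb"))
im=snapshot("wrist")[:,:,::-1];cv2.imwrite("pics/w7.png",im);cv2.imwrite("pics/w7c.png",cv2.resize(im[200:400,180:440],None,fx=3,fy=3,interpolation=cv2.INTER_CUBIC))
E
```

```text
clock: 16.18
tcp_pos: [444.4, -113.8, 122.4]
eef_rot: [-0.595, 1.178, 0.196]
force: [-4.3, -2.8, 5.4]
grip_width: 16.8
t 16.1833 j [-0.407  0.181  2.276  0.03   0.253 -2.542] tcp [ 444.435 -113.757  122.371] F [-4.285 -2.794  5.404] w 16.80378045779613
[[ 0.387 -0.444  0.808]
 [-0.159  0.831  0.533]
 [-0.908 -0.335  0.251]]
clock: 16.85
tcp_pos: [413.9, -100.7, 197.4]
eef_rot: [-0.597, 1.174, 0.195]
force: [-0.5, 0.8, -0.5]
grip_width: 85.0
t 16.85 j [-0.409 -0.044  2.229  0.017  0.521 -2.531] tcp [ 413.897 -100.729  197.404] F [-0.517  0.762 -0.535] w 85.0355921284449
[[ 0.39  -0.444  0.807]
 [-0.16   0.83   0.534]
 [-0.907 -0.337  0.253]]
```

View pics/w7c.png

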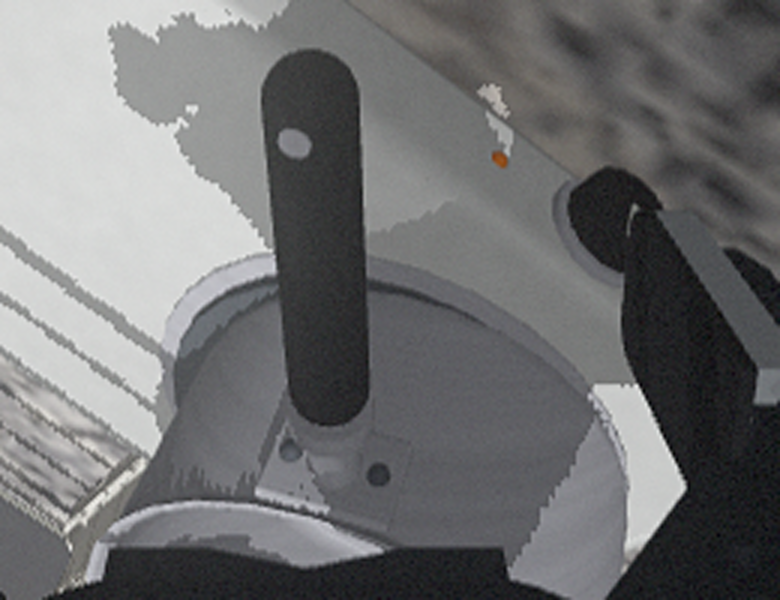

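```bash
python3 - <<'E'
from h import *
import pickle
from scipy.optimize import least_squares
np.set_printoptions(precision=1,suppress=True)
W=pickle.load(open("w7.pkl","rb"));f=lambda p:(180+p[0]/3,200+p[1]/3)
for n,z,R0,P in(("pan",69,75,[(205,345),(225,322),(265,300),(380,290),(450,312),(500,332)]),("dark",68,79,[(176,365),(200,322),(250,290),(275,280),(380,280),(450,303)]),("ring",64,85.4,[(165,370),(180,315),(240,262),(380,258),(450,277),(520,315),(580,370)])):
    q=np.array([plane(W,f(p),z)[:2] for p in P])
    r=least_squares(lambda x:np.hypot(*(q-x[:2]).T)-R0,[620,0]);print(n,r.x,r.fun)
f=lambda p:p
t=plane(W,(283,218),140);a=plane(W,(288.5,338),140)
d=(t-a)[:2];d/=np.linalg.norm(d);print(t,a,np.degrees(np.arctan2(d[1],d[0]))%360,"centre",t[:2]-205*d)
E
```

```text
pan [614.3  -4.5] [ 1.2 -0.1 -1.1  0.2 -0.7  1.1]
dark [618.2  -7.8] [ 2.1 -0.7 -1.7 -0.5  1.   0.8]
ring [618.6  -9. ] [ 1.2 -1.2 -0.1 -0.4  0.9  0.6 -0.7]
[ 431.6 -111.2  140. ] [524.  -56.6 140. ] 210.55219338699223 centre [608.1  -7. ]
```

```bash
cat > push.py <<'E'
import sys
from go import *
cx,cy,r=map(float,sys.argv[1:4])
s=env.sense();M=Rm(s);x=M[:,0]
for a in sys.argv[4:]:
    ph,off,up=map(float,a.split(","));p=np.radians(ph)
    h=np.array([np.cos(p),np.sin(p),0]);t=np.array([-h[1],h[0],0])
    P=np.array([cx,cy,141.])+r*h-off*t+19*x-up*x
    print(a,M.T@(P-s["tcp_pos"])/10,P)
E
python3 push.py 612 -6 190 210.5,45,80 210.5,45,0 210.5,25,0 214.5,25,0 218.5,25,0 222.5,25,0 226.5,25,0 230.5,25,0 234.5,25,0 238.5,25,0
```

```text
210.5,45,80 [-1.24  4.45  1.5 ] [401.67 -53.92 196.32]
210.5,45,0 [6.76 4.45 1.5 ] [432.86 -66.69 123.77]
210.5,25,0 [7.43 2.57 1.4 ] [443.01 -83.92 123.77]
214.5,25,0 [7.84 1.32 1.21] [448.66 -96.05 123.77]
218.5,25,0 [8.28 0.06 1.11] [ 455.15 -107.74  123.77]
222.5,25,0 [ 8.75 -1.2   1.1 ] [ 462.44 -118.96  123.77]
226.5,25,0 [ 9.23 -2.44  1.18] [ 470.49 -129.64  123.77]
230.5,25,0 [ 9.73 -3.67  1.35] [ 479.26 -139.74  123.77]
234.5,25,0 [10.25 -4.88  1.6 ] [ 488.72 -149.2   123.77]
238.5,25,0 [10.79 -6.05  1.95] [ 498.82 -157.97  123.77]
```

```bash
python3 -m handwheel '[[[-1.2,2.2,0.8],0,0],[[-1.2,4.5,1.5],0,0],[[-1.2,4.5,1.5],0,0],[[-1.2,4.5,1.5],0,0],[[-1.2,4.5,1.5],0,0],[[-1.2,4.5,1.5],0,0],[[-1.2,4.5,1.5],0,0],[[-1.2,4.5,1.5],0,0]]' 40; python3 -m handwheel '[[[4,0,0],0,0],[[7,0,0],0,0],[[8,0,0],0,0],[[8,0,0],0,0]]'; python3 - <<'E'
from workcell import *
import cv2,pickle
im=snapshot("wrist")[:,:,::-1];cv2.imwrite("pics/w8.png",im)
E
python3 push.py 612 -6 190 210.5,25,0 214.5,25,0 218.5,25,0 222.5,25,0 226.5,25,0 230.5,25,0 234.5,25,0 238.5,25,0
```

```text
clock: 17.57
tcp_pos: [401.2, -54.2, 194.1]
eef_rot: [-0.594, 1.179, 0.196]
force: [-0.8, -0.3, -0.5]
grip_width: -0.2
clock: 17.9
tcp_pos: [431.6, -66.8, 119.4]
eef_rot: [-0.593, 1.182, 0.197]
force: [0.2, -0.2, -0.5]
grip_width: -0.2
210.5,25,0 [ 0.4  -2.07  0.1 ] [442.89 -83.89 123.71]
214.5,25,0 [ 0.81 -3.33 -0.09] [448.54 -96.02 123.71]
218.5,25,0 [ 1.24 -4.59 -0.18] [ 455.03 -107.71  123.71]
222.5,25,0 [ 1.7  -5.85 -0.19] [ 462.31 -118.93  123.71]
226.5,25,0 [ 2.18 -7.09 -0.11] [ 470.36 -129.61  123.71]
230.5,25,0 [ 2.67 -8.32  0.07] [ 479.14 -139.71  123.71]
234.5,25,0 [ 3.19 -9.53  0.33] [ 488.6  -149.17  123.71]
238.5,25,0 [  3.71 -10.71   0.68] [ 498.69 -157.94  123.71]
```

View pics/w8.png

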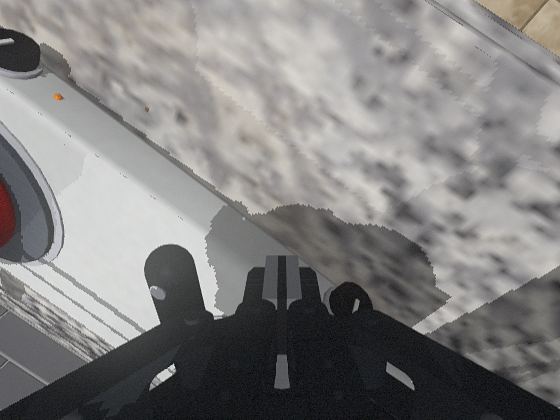

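The closed fingers are on the outer side of the handle and clear of the knob below. I'll push slowly.

```bash
python3 -m handwheel '[[[0.2,-1,0],0,0],[[0.4,-2,0],0,0],[[0.6,-2.7,0],0,0],[[0.8,-3.3,-0.1],0,0],[[1,-3.95,-0.15],0,0],[[1.25,-4.6,-0.2],0,0],[[1.45,-5.2,-0.2],0,0],[[1.7,-5.85,-0.2],0,0],[[1.95,-6.45,-0.15],0,0],[[2.2,-7.1,-0.1],0,0],[[2.4,-7.7,0],0,0],[[2.4,-7.7,0],0,0]]' ; python3 st.py; python3 - <<'E'
from workcell import *
import cv2,pickle
pickle.dump(calibration("wrist"),open("w9.pkl","wb"))
im=snapshot("wrist")[:,:,::-1];cv2.imwrite("pics/w9.png",im)
cv2.imwrite("pics/t9.png",cv2.resize(snapshot("top")[130:310,120:360,::-1],None,fx=3.2,fy=3.2,interpolation=cv2.INTER_CUBIC))
E
python3 push.py 612 -6 190 226.5,25,0 230.5,25,0 234.5,25,0 238.5,25,0
```

```text
clock: 18.95
tcp_pos: [476.8, -135.1, 126.2]
eef_rot: [-0.596, 1.177, 0.195]
force: [0.3, -0.6, 0.1]
grip_width: -0.2
t 18.95 j [-0.428  0.215  2.202  0.056  0.293 -2.586] tcp [ 476.798 -135.098  126.217] F [ 0.323 -0.629  0.058] w -0.2062990243945369
[[ 0.388 -0.444  0.808]
 [-0.159  0.831  0.533]
 [-0.908 -0.335  0.252]]
226.5,25,0 [-0.1   0.67 -0.22] [ 470.42 -129.62  123.74]
230.5,25,0 [ 0.39 -0.56 -0.05] [ 479.2  -139.72  123.74]
234.5,25,0 [ 0.91 -1.77  0.21] [ 488.66 -149.18  123.74]
238.5,25,0 [ 1.44 -2.95  0.56] [ 498.75 -157.95  123.74]
```

View pics/w9.png

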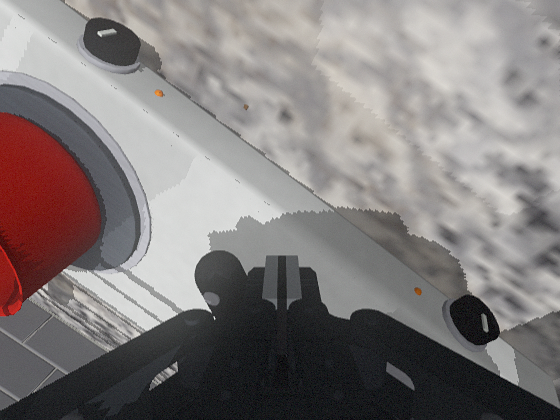

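View pics/t9.png

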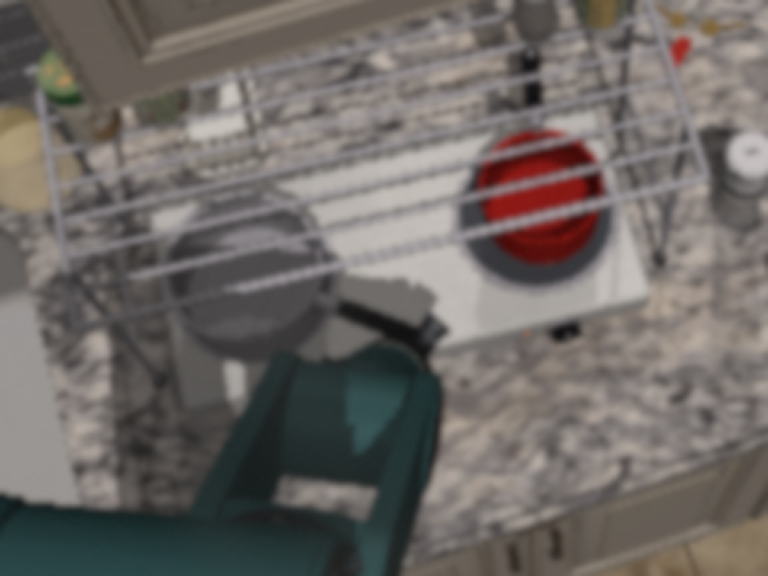

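```bash
python3 -m handwheel '[[[0.2,-0.5,0],0,0],[[0.5,-1,0.1],0,0],[[0.75,-1.5,0.15],0,0],[[1,-2,0.25],0,0],[[1.25,-2.5,0.4],0,0],[[1.5,-3,0.6],0,0],[[1.75,-3.5,0.75],0,0],[[1.75,-3.5,0.75],0,0]]' ; python3 st.py; python3 - <<'E'
from workcell import *
import cv2,pickle
im=snapshot("wrist")[:,:,::-1];cv2.imwrite("pics/w10.png",im)
E
```

```text
clock: 19.72
tcp_pos: [505.2, -162.9, 123.3]
eef_rot: [-0.596, 1.177, 0.196]
force: [0.3, -0.3, -0.3]
grip_width: 0.3
t 19.7167 j [-0.464  0.262  2.136  0.101  0.314 -2.662] tcp [ 505.241 -162.87   123.31 ] F [ 0.259 -0.296 -0.302] w 0.26169297093671
[[ 0.387 -0.444  0.808]
 [-0.159  0.831  0.533]
 [-0.908 -0.335  0.251]]
```

View pics/w10.png

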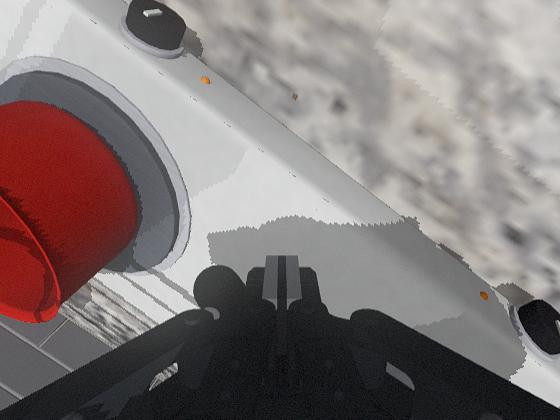

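```bash
python3 -m handwheel '[[[-1,1,-1],0,0],[[-4,2,-3],0,0],[[-8,3,-3],0,0],[[-12,3,-3],0,0],[[-15,3,-3],0,0],[[-15,3,-3],0,0],[[-15,3,-3],0,0],[[-15,3,-3],0,0]]' ; python3 st.py; python3 - <<'E'
from workcell import *
import cv2,pickle
pickle.dump(calibration("wrist"),open("w11.pkl","wb"))
im=snapshot("wrist")[:,:,::-1];cv2.imwrite("pics/w11.png",im)
cv2.imwrite("pics/t11.png",cv2.resize(snapshot("top")[130:310,120:360,::-1],None,fx=3.2,fy=3.2,interpolation=cv2.INTER_CUBIC))
E
```

```text
clock: 20.43
tcp_pos: [408.1, -129.0, 241.6]
eef_rot: [-0.595, 1.178, 0.196]
force: [-0.1, 0.3, 0.3]
grip_width: -0.2
t 20.4333 j [-0.514 -0.122  2.153  0.083  0.685 -2.676] tcp [ 408.09  -129.034  241.569] F [-0.072  0.3    0.339] w -0.2183996625381524
[[ 0.387 -0.445  0.808]
 [-0.158  0.831  0.533]
 [-0.909 -0.334  0.251]]
```

View pics/w11.png

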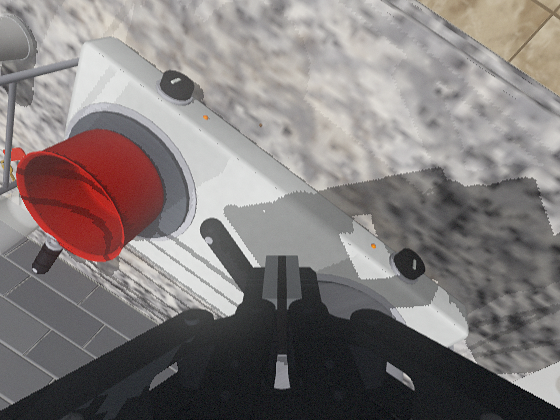

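View pics/t11.png

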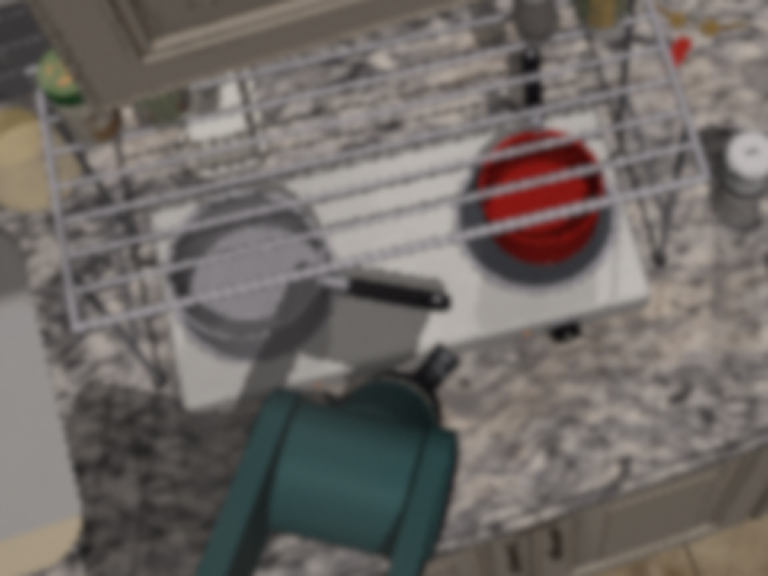

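```bash
python3 - <<'E'
from h import *
from scipy.optimize import least_squares
np.set_printoptions(precision=1,suppress=True)
T=calibration("top");f=lambda p:(120+p[0]/3.2,130+p[1]/3.2)
t=plane(T,f((450,300)),140);a=plane(T,f((350,284)),140);d=(t-a)[:2];L=np.linalg.norm(d);d/=L
print(t,a,L,np.degrees(np.arctan2(d[1],d[0]))%360,t[:2]-205*d)
for n,z,R0,P in(("rim",156,78,[(163,262),(178,312),(215,345),(290,340),(322,310),(335,255)]),("fl",60,None,[(187,408),(650,298)])):
    q=np.array([plane(T,f(p),z)[:2] for p in P]);print(n,q)
W=__import__("pickle").load(open("w11.pkl","rb"))
print("wrist tip",plane(W,(207,220),140))
E
cat > /dev/null; python3 - <<'E'
import cv2
im=cv2.imread("pics/t11.png")[160:430,130:480];cv2.imwrite("pics/t11c.png",cv2.resize(im,None,fx=2.2,fy=2.2))
E
```

```text
[ 513.7 -192.1  140. ] [ 561.  -104.9  140. ] 99.11747792042375 241.52232111743356 [611.5 -11.9]
rim [[635.2  60.1]
 [580.6  58.7]
 [537.   33.5]
 [518.7 -35.2]
 [537.9 -72.3]
 [588.2 -99.7]]
fl [[ 518.3   87.1]
 [ 478.1 -391.3]]
wrist tip [ 507.4 -188.1  140. ]
```

View pics/t11c.png

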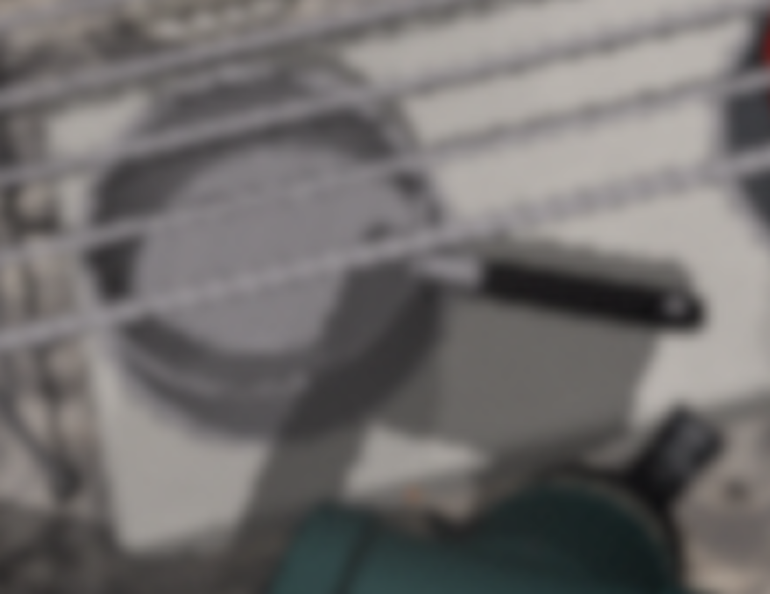

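The handle is in over the hotplate, but the tip margin looks only about 5–10 mm. I'll step aside and measure properly.

```bash
python3 -m handwheel '[[[-3,2,-3],0.1,100],[[-6,4,-6],0.2,100],[[-7,6,-9],0.3,100],[[-7,6,-10],0.4,100],[[-7,6,-10],0.5,100],[[-7,6,-10],0.6,100],[[-7,6,-10],0.6,100],[[-7,6,-10],0.6,100],[[-7,6,-10],0.6,100]]' ; python3 st.py; python3 - <<'E'
from workcell import *
import cv2,pickle
pickle.dump(calibration("wrist"),open("w12.pkl","wb"))
im=snapshot("wrist")[:,:,::-1];cv2.imwrite("pics/w12.png",cv2.resize(im,None,fx=1.4,fy=1.4,interpolation=cv2.INTER_CUBIC))
cv2.imwrite("pics/s12.png",snapshot("scene")[:,:,::-1])
E
```

```text
clock: 21.28
tcp_pos: [273.7, -121.2, 259.6]
eef_rot: [-0.068, 1.165, -0.154]
force: [0.0, 0.6, -0.4]
grip_width: 85.1
t 21.2833 j [-0.947 -0.446  2.275  0.274  0.961 -2.577] tcp [ 273.704 -121.167  259.6  ] F [ 0.009  0.636 -0.402] w 85.11318260602883
[[ 0.385  0.085  0.919]
 [-0.156  0.987 -0.026]
 [-0.909 -0.134  0.394]]
```

View pics/w12.png

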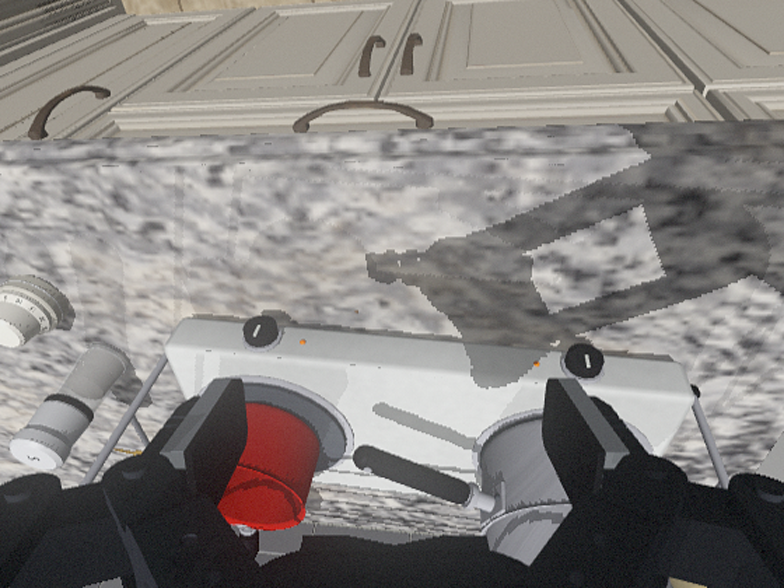

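View pics/s12.png

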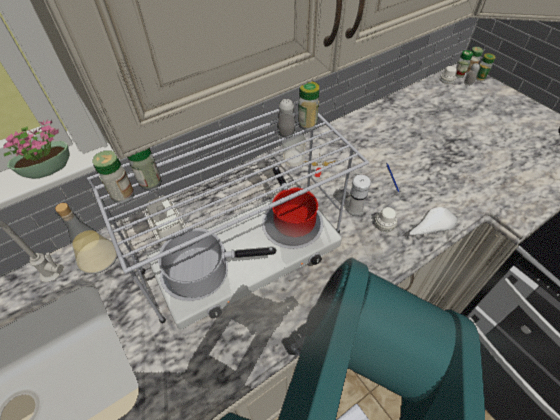

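```bash
python3 - <<'E'
import cv2
a=cv2.imread("pics/s12.png")[215:335,140:290];cv2.imwrite("pics/s12c.png",cv2.resize(a,None,fx=5,fy=5,interpolation=cv2.INTER_CUBIC))
E
```

```text
(no output)
```

View pics/s12c.png

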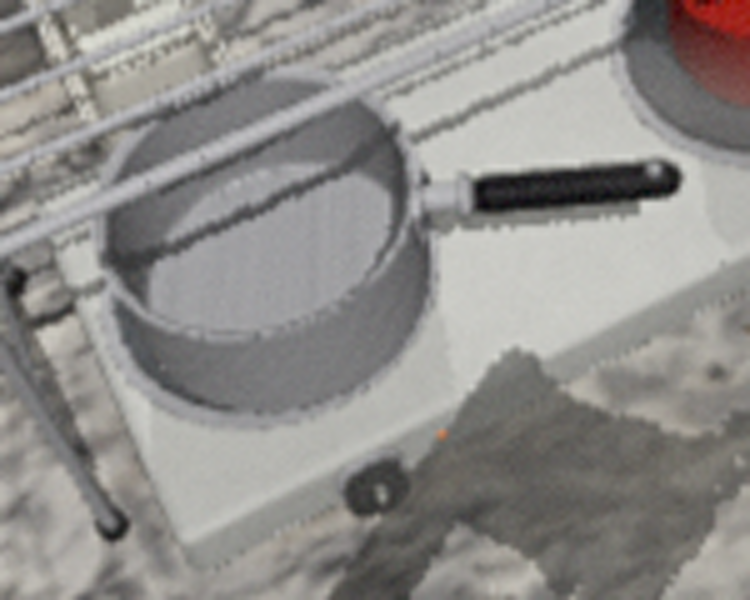

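```bash
python3 - <<'E'
from h import *
from scipy.optimize import least_squares
import pickle
np.set_printoptions(precision=1,suppress=True)
S=calibration("scene");f=lambda p:(140+p[0]/5,215+p[1]/5)
t=plane(S,f((681,180)),140);a=plane(S,f((473,192)),140);d=(t-a)[:2];L=np.linalg.norm(d);d/=L
print("tip",t,a,L,np.degrees(np.arctan2(d[1],d[0]))%360,"C",t[:2]-205*d)
W=pickle.load(open("w12.pkl","rb"));g=lambda p:(p[0]/1.4,p[1]/1.4)
t2=plane(W,g((355,457)),140);a2=plane(W,g((470,493)),140);print("wrist",t2,a2)
print("tri",tri(S,f((681,180)),W,g((355,457))),tri(S,f((473,192)),W,g((470,493))))
for n,z,R0,P in(("rim",156,78,[(98,215),(106,270),(150,312),(240,335),(330,310),(385,268),(420,205),(405,130),(250,68)]),("ring",64,85.4,[(150,390),(190,417),(250,427),(320,415),(385,375),(430,320),(440,260)]),("panb",69,75,[(150,375),(190,402),(270,412),(340,395),(400,345)])):
    q=np.array([plane(S,f(p),z)[:2] for p in P]);r=least_squares(lambda x:np.hypot(*(q-x[:2]).T)-R0,[620,0]);print(n,r.x,r.fun)
e=[plane(S,f(p),60)[:2] for p in((185,545),(750,258))];print(e)
e=np.array(e);u=(e[1]-e[0]);u/=np.linalg.norm(u);n=np.array([-u[1],u[0]])
print("tip axis behind edge",[(q[:2]-e[0])@n for q in(t,t2)], "yaw",np.degrees(np.arctan2(u[0],-u[1])))
ew=np.array([plane(W,g(p),60)[:2] for p in((170,352),(688,392))]);print("edge w",ew)
E
```

```text
tip [ 507.4 -188.1  140. ] [ 560.2 -101.   140. ] 101.81927974734631 238.81977588338606 C [613.6 -12.7]
wrist [ 513.9 -189.1  140. ] [555.8 -96.6 140. ]
tri (array([ 504.4, -186.4,  145.6]), np.float64(0.4908102764677939)) (array([560.1, -98.9, 138.7]), np.float64(4.808337989488793))
rim [609.4 -13.7] [-2.3 -0.3 -1.6 -1.1 -1.3 -0.7  0.  -3.1 -3.1]
ring [621.3  -9.8] [-0.9  0.4  0.   0.3 -0.5  0.9 -1. ]
panb [614.2  -7.5] [ 1.5 -0.  -1.9  0.4  1.2]
[array([516.6,  91.7]), array([ 490.1, -218.1])]
tip axis behind edge [np.float64(14.747916851336896), np.float64(21.269863264502362)] yaw -4.900838842156833
edge w [[ 487.7 -382.5]
 [ 508.6   81.6]]
```

Pan centre measured at about (613,-11) and plate at (621,-10), so the pan is about 8 mm too far forward. I'll nudge the pan wall straight back with the closed fingertips, then give the handle a few more degrees.

```bash
python3 -m handwheel '[[[5,4,3],0,0],[[10,8,6],0,0],[[15,12,9],0,0],[[19.2,14.8,11.9],0,0],[[19.2,14.8,11.9],0,0],[[19.2,14.8,11.9],0,0],[[19.2,14.8,11.9],0,0],[[19.2,14.8,11.9],0,0],[[19.2,14.8,11.9],0,0],[[19.2,14.8,11.9],0,0],[[19.2,14.8,11.9],0,0]]' ; python3 st.py; python3 - <<'E'
from workcell import *
import cv2,pickle
from go import *
im=snapshot("wrist")[:,:,::-1];cv2.imwrite("pics/w13.png",im)
s=env.sense();M=Rm(s)
for X in(505,520,528,533,538,541):print(X,M.T@(np.array([X,-9,112])-s["tcp_pos"])/10)
E
```

```text
clock: 22.3
tcp_pos: [469.8, -8.2, 112.0]
eef_rot: [-0.07, 1.167, -0.155]
force: [0.4, -0.4, 0.1]
grip_width: -0.0
t 22.3 j [-0.057  0.235  2.237 -0.485  0.294 -1.131] tcp [469.772  -8.205 111.987] F [ 0.432 -0.35   0.144] w -0.005319842239680012
[[ 0.384  0.085  0.919]
 [-0.157  0.987 -0.026]
 [-0.91  -0.135  0.392]]
505 [1.43 0.3  3.27]
520 [2.01 0.43 4.65]
528 [2.32 0.5  5.38]
533 [2.51 0.55 5.84]
538 [2.7  0.59 6.3 ]
541 [2.82 0.62 6.58]
```

View pics/w13.png

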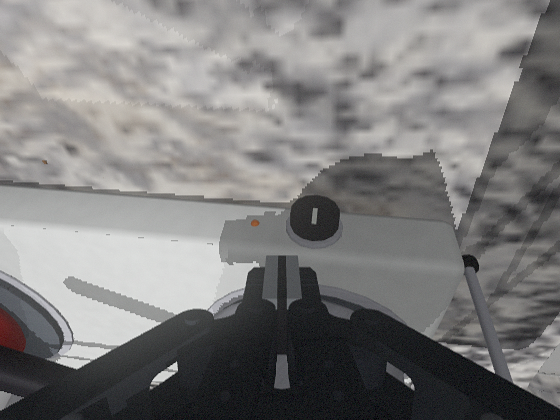

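```bash
python3 -m handwheel '[[[1.4,0.3,3.2],0,0],[[2,0.4,4.6],0,0],[[2.15,0.45,5],0,0],[[2.3,0.5,5.35],0,0],[[2.4,0.5,5.6],0,0],[[2.5,0.55,5.8],0,0],[[2.6,0.55,6.05],0,0],[[2.65,0.6,6.2],0,0],[[2.65,0.6,6.2],0,0],[[2.65,0.6,6.2],0,0]]' ; python3 st.py;  python3 -m handwheel '[[[-0.5,0,-2],0,0],[[-1.5,0,-5],0,0],[[-2,0,-7],0,0],[[-2,0,-7],0,0],[[-2,0,-7],0,0]]'; python3 - <<'E'
from workcell import *
import cv2,pickle
cv2.imwrite("pics/t14.png",cv2.resize(snapshot("top")[130:310,120:360,::-1],None,fx=3.2,fy=3.2,interpolation=cv2.INTER_CUBIC))
E
```

```text
clock: 23.18
tcp_pos: [536.3, -9.4, 112.1]
eef_rot: [-0.067, 1.166, -0.158]
force: [-2.8, -0.2, -2.0]
grip_width: 0.2
t 23.1833 j [-0.049  0.307  2.105 -0.417  0.351 -1.193] tcp [536.336  -9.398 112.114] F [-2.836 -0.248 -2.008] w 0.24341169587551917
[[ 0.384  0.089  0.919]
 [-0.158  0.987 -0.029]
 [-0.91  -0.134  0.393]]
clock: 23.6
tcp_pos: [465.3, -3.8, 103.3]
eef_rot: [-0.067, 1.164, -0.157]
force: [0.6, -0.5, 0.1]
grip_width: 0.1
```

View pics/t14.png

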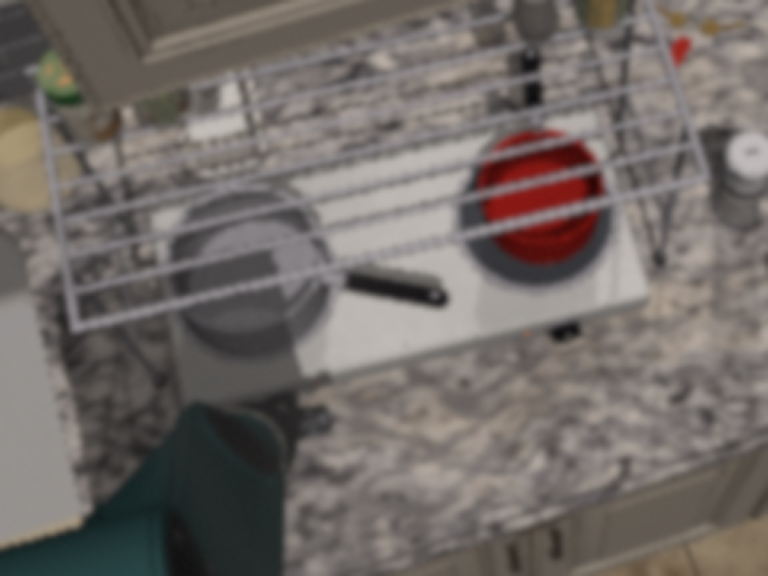

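```bash
python3 push.py 621 -11 190 240,60,0 240,40,0 240,25,0 243,25,0 246,25,0; python3 st.py
```

```text
240,60,0 [  1.03 -14.41   2.52] [ 481.42 -148.54  123.75]
240,40,0 [  1.86 -15.25   4.13] [ 498.74 -158.54  123.75]
240,25,0 [  2.48 -15.87   5.35] [ 511.73 -166.04  123.75]
243,25,0 [  2.89 -16.38   6.11] [ 519.85 -171.94  123.75]
246,25,0 [  3.3  -16.85   6.9 ] [ 528.26 -177.4   123.75]
t 23.65 j [-0.044  0.254  2.254 -0.57   0.263 -1.028] tcp [467.14   -3.914 103.834] F [ 0.467 -0.107  0.425] w -0.04953430286485402
[[ 0.389  0.089  0.917]
 [-0.158  0.987 -0.029]
 [-0.908 -0.133  0.398]]
```

```bash
python3 -m handwheel '[[[-0.5,-4,0],0,0],[[0,-8,1],0,0],[[0.5,-12,2],0,0],[[1,-14.4,2.5],0,0],[[1,-14.4,2.5],0,0],[[1,-14.4,2.5],0,0],[[1.4,-14.8,3.3],0,0],[[1.8,-15.2,4.1],0,0],[[2.1,-15.5,4.7],0,0],[[2.4,-15.8,5.2],0,0],[[2.6,-16,5.6],0,0],[[2.8,-16.2,5.9],0,0],[[2.95,-16.4,6.2],0,0],[[3.1,-16.6,6.5],0,0],[[3.2,-16.75,6.7],0,0],[[3.2,-16.75,6.7],0,0],[[3.2,-16.75,6.7],0,0]]' ; python3 st.py;  python3 -m handwheel '[[[-0.5,0.5,-2],0,0],[[-3,1,-5],0,0],[[-6,1,-7],0,0],[[-9,0,-10],0,0],[[-10,-2,-14],0,0],[[-10,-6,-17],0,0],[[-10,-8,-19],0,0],[[-10,-8,-19],0,0],[[-10,-8,-19],0,0],[[-10,-8,-19],0,0]]'; python3 st.py; python3 - <<'E'
from workcell import *
import cv2,pickle
pickle.dump(calibration("wrist"),open("w15.pkl","wb"))
cv2.imwrite("pics/w15.png",snapshot("wrist")[:,:,::-1])
im=snapshot("scene")[:,:,::-1];cv2.imwrite("pics/s15.png",im);cv2.imwrite("pics/s15c.png",cv2.resize(im[200:335,140:350],None,fx=3.8,fy=3.8,interpolation=cv2.INTER_CUBIC))
E
```

```text
clock: 25.07
tcp_pos: [525.1, -176.6, 123.1]
eef_rot: [-0.067, 1.163, -0.158]
force: [-0.0, 0.1, -0.7]
grip_width: 0.1
t 25.0667 j [-0.473  0.288  2.089  0.106  0.336 -2.075] tcp [ 525.066 -176.588  123.109] F [-0.043  0.06  -0.678] w 0.07169872962907516
[[ 0.387  0.089  0.918]
 [-0.158  0.987 -0.029]
 [-0.909 -0.134  0.396]]
clock: 25.9
tcp_pos: [310.5, -232.4, 156.1]
eef_rot: [-0.064, 1.178, -0.17]
force: [0.2, 0.2, -0.3]
grip_width: 0.0
t 25.9 j [-1.069 -0.005  2.34   0.514  0.524 -2.979] tcp [ 310.512 -232.351  156.09 ] F [ 0.208  0.212 -0.273] w 0.032271696119401616
[[ 0.371  0.099  0.923]
 [-0.166  0.985 -0.039]
 [-0.914 -0.138  0.382]]
```

View pics/s15c.png

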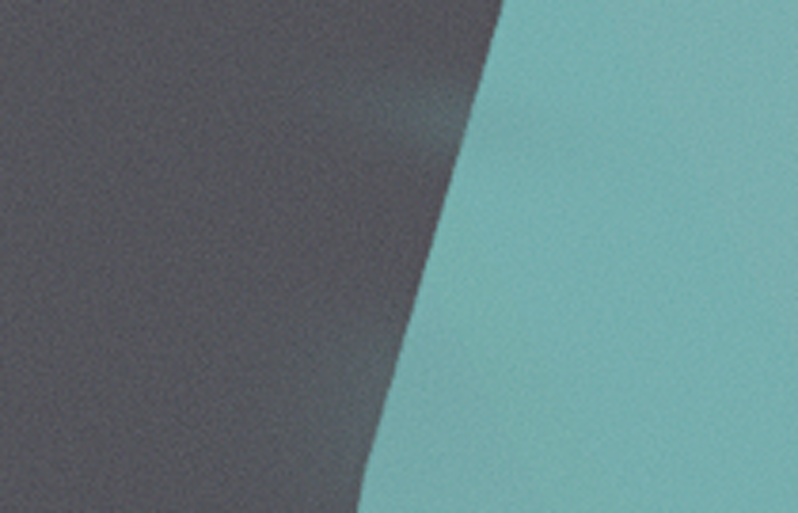

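View pics/w15.png

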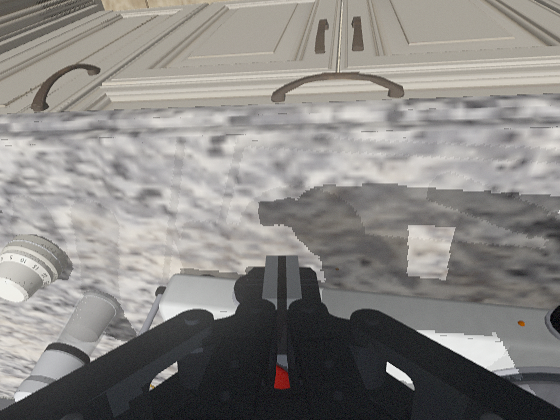

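```bash
python3 -m handwheel '[[[-2,1.5,0],0.1,0],[[-5,3,0],0.2,0],[[-8,6,0],0.3,50],[[-12.6,9.1,0],0.4,100],[[-12.6,9.1,0],0.5,100],[[-12.6,9.1,0],0.5,100],[[-12.6,9.1,0],0.5,100],[[-12.6,9.1,0],0.5,100]]'; python3 st.py; python3 - <<'E'
from workcell import *
import cv2,pickle
pickle.dump(calibration("wrist"),open("w15.pkl","wb"))
cv2.imwrite("pics/w16.png",snapshot("wrist")[:,:,::-1])
im=snapshot("scene")[:,:,::-1];cv2.imwrite("pics/s16.png",im);cv2.imwrite("pics/s16c.png",cv2.resize(im[200:335,140:350],None,fx=3.8,fy=3.8,interpolation=cv2.INTER_CUBIC))
E
```

```text
clock: 26.67
tcp_pos: [273.7, -119.0, 258.5]
eef_rot: [0.369, 1.108, -0.45]
force: [0.2, -0.7, 0.8]
grip_width: 72.5
t 26.6667 j [-0.899 -0.44   2.272  0.238  0.948 -2.012] tcp [ 273.73  -118.989  258.461] F [ 0.173 -0.738  0.799] w 72.50366797835
[[ 0.373  0.521  0.768]
 [-0.162  0.852 -0.499]
 [-0.913  0.062  0.402]]
```

View pics/s16c.png

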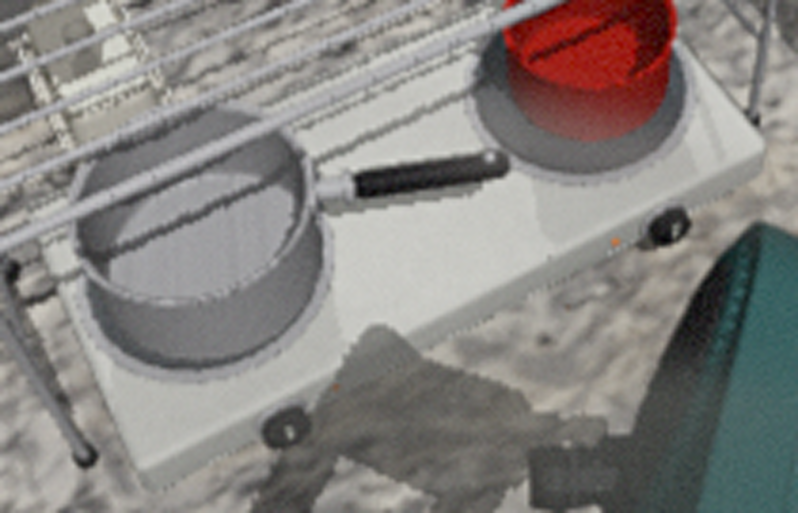

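View pics/w16.png

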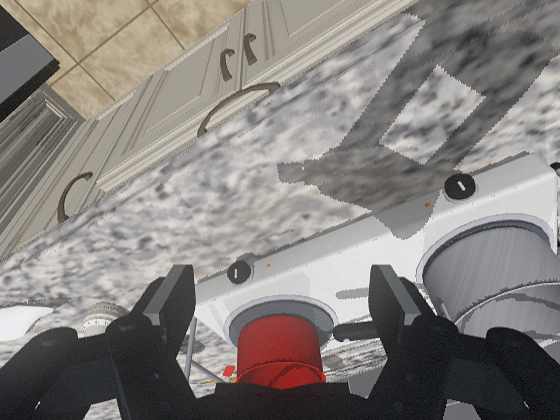

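```bash
python3 - <<'E'
import cv2
a=cv2.imread("pics/s16.png")[220:305,150:240];cv2.imwrite("pics/s16d.png",cv2.resize(a,None,fx=7,fy=7,interpolation=cv2.INTER_CUBIC))
E
python3 - <<'E'
from h import *
from scipy.optimize import least_squares
import pickle
np.set_printoptions(precision=1,suppress=True)
S=calibration("scene");f=lambda p:(140+p[0]/3.8,200+p[1]/3.8)
t=plane(S,f((510,163)),140);a=plane(S,f((355,183)),140);d=(t-a)[:2];L=np.linalg.norm(d);d/=L
print("tip",t,a,L,np.degrees(np.arctan2(d[1],d[0]))%360,"C",t[:2]-205*d)
e=np.array([[516.6,91.7],[490.1,-218.1]]);u=(e[1]-e[0]);u/=np.linalg.norm(u);n=np.array([-u[1],u[0]]);print("behind edge",(t[:2]-e[0])@n)
E
```

```text
tip [ 530.1 -197.5  140. ] [ 575.1 -106.3  140. ] 101.62236126978233 243.76126323773178 C [620.8 -13.6]
behind edge 38.1207266670133
```

View pics/s16d.png

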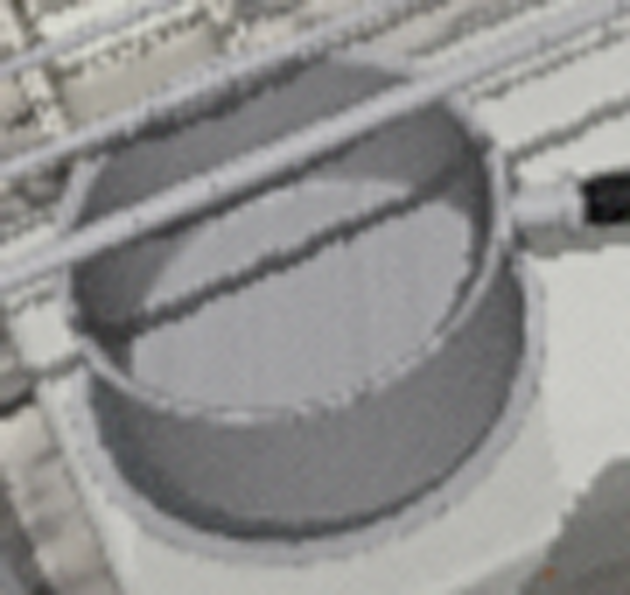

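```bash
python3 -c "
from workcell import ticket
print(ticket.finish_job())"
```

```text
the job is handed in; nothing more can be done
None
```

The saucepan's handle is now entirely over the hotplate, and I handed the job in at about 27 s of the 45 s allowed. The robot was touching nothing at that point.

**How it was done:**
- The interface has no tilt command, so I got a lean of about 24.5° by asking for poses just past the arm's reach. That is less than the 35–45° advised, but the gripper stayed clear of the rack.
- I gripped the handle lightly and swung it about 50°, regripping on the way.
- The last roll joint then came close to its limit, so I pushed the handle the rest of the way with closed fingers.
- In the process the pan slid up to about 15 mm off the middle of its plate. I moved it back twice, once by the handle and once by nudging its wall.

**Last checks**, from the final scene picture:

| Check | Result |
|---|---|
| Handle tip behind the front edge | about 38 mm on its axis, so roughly 28 mm clear |
| Gap to the milk pan | about 60 mm, using the milk pan's position worked out from the hotplate layout |
| Pan centre against plate centre | about 4 mm apart: (621, -14) and (621, -10) |
| Milk pan, timer and grinder | look where they were, by eye only |

- **Measurement scatter:** my fits of the pan centre disagreed by up to about 5 mm between views. The two-view handle heights spread from 124 to 156 mm around the stated 140.
- **Joint near its range:** the last joint touched -2.979 rad (limit -2.98) during one retreat, and I turned it back at once.
- **Forces:** every wrist force I read was under 10 N.

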